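# Press a roaster bearing block in the hand-pumped bench clamp and keep it pressed

### The arm

A 7-joint arm with a two-finger parallel gripper is mounted at the origin on the work surface. World frame = base frame: x ahead of the robot, y to its left, z up, the work surface at z = 0. Lengths are in m, angles in rad, forces in N, time in s.
With the tool pointing down it reaches from about 0.425 to 1.025 m from the base axis. Payload 9.4 kg.
Tool frame: the origin (TCP) lies at the very end of the fingers, on their centre line; the grasp point (between the pads) lies manip.tcp_to_grasp behind it (manip.tcp_to_grasp is the distance from the TCP to the grasp point, in m); z points along the fingers, y is the direction in which the jaws open and shut (so a half turn about z gives the same grasp; the last joint's range is limited). The gripper opens to 85 mm and grips with 20 to 120 N. Pads are 22 mm wide; open, the fingers measure 114 mm over their backs; the gripper's body (76 mm by 85 mm) begins 54 mm behind the grasp point. The pads swing forward as they close: fully open they stand 13 mm farther back than shut.
Start: joints at [-1.239, 0.599, -0.003, 1.599, 0.002, 0.943, -0.08], TCP at [0.288, 0.665, 0.231] pointing down, gripper open.
Joint ranges: [-2.57, 2.57], [-0.35, 1.97], [-1.29, 1.29], [0.11, 2.56], [-1.05, 4.19], [0.11, 1.86], [-2.63, 2.63]. Speed limits (rad/s): [2.22, 2.22, 3.01, 3.01, 3.14, 3.14, 3.14].

### API

Orientations are given as a unit quaternion [x, y, z, w].
In Python, from bench import manip gives the robot as it stands.
- The arm moves only by the tool step_arm, never from a script. Its argument "rows" is a list of rows, each a list of 3 entries, a list of its own where there are three numbers: the turn, a rotation vector about the world's x, y, z in degrees, then the shift along the world's x, y, z in mm, then the gripper command: -1 is fully open, 1 is shut, values between are in proportion. A call has 1 to 20 rows; each row is the pose to reach, as a shift and turn from the pose measured when the call began; what a row does not reach only later rows make up. A row lasts 1/10 s, in which the tool goes at most 50 mm and 8.59 degrees, less where a joint would pass 70% of its speed; a pose out of reach is approached as far as the arm can. A call with a gripper value outside its range is refused whole. The fingers move at their own pace and stop on an object; "grip_force" is the grip in N (left out, the last holds). Time passes only in rows, so rows that repeat a pose let the fingers close. It gives the time, the measured TCP pose, the force and the opening at its end, in the units of the state.
- manip.read_state(): the state, without advancing time (a new reading comes with each control period).
- manip.camera(name): name is "scene" or "top"; returns a dict with "image" (420x560x3 uint8, red, green, blue), "fov_y" (degrees; the focal length in pixels is half the picture's height over the tangent of half this angle, whatever the lens; pixels are square), "cx", "cy" (the principal point, pixels), "eye" and "rotation" of the camera in the world. Camera axes: x right, y up, looking along -z (the intrinsics and any distortion apply to the point x, -y, -z); pixel columns grow to the right and rows downward; lengths in m; the calibration is good to about 2 mm. A picture is of the moment at which its call begins. There is no depth.
- manip.job_done(): hands the job in, once; it reports no verdict.
The state is a dict: "t": time; "joint_positions": joint angles; "joint_vel": joint speeds; "effort": joint torques, N m; "ee_pos": TCP position; "orientation": TCP orientation; "wrist_force": force on the tool from outside, world axes, zero at the start; "ft_torque": the same for the moment, N m; "width": finger opening in m.
Only numpy, scipy, OpenCV 4.12 (cv2) and the standard library are available. Lean on these libraries where they do the work, as an engineer would, in place of code of your own. Each camera call takes 0.05 s, during which the arm holds its last target.

### The job

The brass bearing block of the sample roaster sits in the nest of the bench clamp with a freshly bonded bush. First swing the hold-down arm over centre so that its foot comes down on top of the block, then pump the clamp's trigger until the jaw's sprung pad meets the block and pushes it against the anvil, with the pad's stem pressed about half way in, never all the way. Finish while still holding the trigger squeezed with the gripper, since the pad backs off when it is let go, and do not disturb the jar, bowl and cup standing nearby.

Things in the scene. Friction and masses are not known exactly. Their poses are not given: they have to be found in the camera images.
- clamp: Fixed bench clamp on a grey base plate, 110 (x) by 370 (y) by 14 mm. Origin: on the bench under the trigger's pivot, z up; +y is the way the jaw presses. In mm in this frame: plate y -120 to 250; ratchet housing y -42 to 42, 48 wide, up to z 92; trigger pivot (axle along x) y 0, z 80; then jaw, pad, nest (floor z 14, rails 10 high at x +-26) and anvil.
- handle (a point): Top of the clamp's fixed black handle post, 16 (clamp x) by 14 mm (clamp y), its middle at clamp y -38 mm, its top at z 178. The trigger is squeezed towards it.
- trigger (a joint): Trigger angle: 0 released, 0.48 rad fully squeezed (stop). Upright steel blade 28 mm wide (clamp x), 12 thick, top 93 mm from the pivot. Released it leans 0.24 rad from upright to clamp +y, squeezed 0.24 rad to -y. A spring returns it. Squeezing moves a pawl 32 mm per rad (15 mm), which drives the jaw to +y by rungs 7 mm apart: up to 7 mm may be idle before it catches; a full stroke usually gains 14 mm.
- trigger_grip (a point): Point on the centre line of the trigger blade, 68 mm from the pivot and 25 mm below its top, where it can be pinched across its 28 mm width (along clamp x), turning with it (level pads slip on the turning blade), or pushed from its +y side. Force here: about 5 N for the free jaw, about 13 N with the pad half in.
- jaw (a joint): Travel of the jaw along clamp +y in m, 0 = fully back, at most 0.068. At 0 with the pad free the pad's face is at clamp y 84 mm. Letting the trigger back leaves a free jaw where it is (5 N of friction); a jaw pressing on the block is then driven back by the pad's spring to under 2 mm of pad travel.
- pad (a joint): How far the jaw's sprung pad (rubber disc, 32 mm across, 6 thick, on a 12 mm steel stem) is pressed into the jaw, in m: 0 = free, with 16 mm of stem and collar showing before the jaw; 0.014 = bottomed; half way 0.007. Spring 2.5 N per mm.
- pad_face (a point): Centre of the pad's face, 40 mm above the bench; moves with the pad.
- holddown (a joint): Angle of the hold-down arm: 0 = level, pointing to clamp -y, foot on the block; 1.87 rad = thrown open, 0.3 rad past upright towards clamp +y (its start, against a stop). Weighted over-centre arm (0.28 kg): it stays thrown open by its own weight and, once pushed past upright (below about 1.55 rad), falls down onto the block by itself. A push of 1 to 3 N at the grip is enough.
- holddown_hinge (a point): Middle of the hold-down's pivot axle (along clamp x), at clamp y 206 mm, z 88, behind the anvil, between two lugs that reach z 103.
- anvil (a point): Centre of the anvil's face, at clamp y 175 mm; the anvil is a steel block 60 mm wide reaching z 68.
- holddown_grip (a point): Middle of the hold-down's cross grip, a dark steel bar 50 mm long (along clamp x) and 16 mm thick, 80 mm from the hold-down pivot.
- bearing_block: Loose brass block 44 (x) by 46 (y) by 48 (z) mm, about 0.5 kg, standing in the nest 1 to 4 mm short of the anvil, its axes nearly along those of the clamp. Origin: centre of its underside. Against the anvil its origin stands at clamp y 152 mm.
- bean_jar: Bystander: closed amber glass jar, 72 mm across, 110 mm high. Origin: centre of its underside.
- sample_bowl: Bystander: white bowl, 100 mm across, 50 mm high. Origin: centre of its underside.
- cup: Bystander: steel cup, 72 mm across, 70 mm high. Origin: centre of its underside.
Mind the look-alikes: they are no part of the job. What is shaped like the bearing_block but blue, orange or turquoise is not meant.

How it is judged:
By the outcome, as a careful person would: the job done as asked, in the order asked, and still so for the second after the job is handed in, while the arm keeps its last pose, push and grip.
It also fails if it takes over 58 s, if anything falls off the work surface, if the arm or the gripper's body presses on something with over 40 N, if the wrist force passes 120 N, or if a joint passes its speed limit or range.

## Working session

There is one attempt and no reset: what is moved stays moved. The work goes in short steps, Python scripts to look and compute and a tool call to move; the robot and the scene stay as the last step left them, time stands still between calls to the robot, and variables do not carry over. Pictures are saved under pics/ and viewed, and the job is handed in when it is done.

Besides the shell and the picture viewer there is one more tool, called as name(argument=value, ...) on one line, values as JSON. step_arm: Moves the arm, as the interface text tells. Its arguments: {"type":"object","properties":{"rows":{"type":"array"},"grip_force":{"type":"number"}},"required":["rows"]}

```bash
mkdir -p pics; ls; python3 - <<'E'
from bench import manip
import cv2,numpy as np,pickle
print(manip.tcp_to_grasp, manip.read_state())
for n in("scene","top"):
    c=manip.camera(n); cv2.imwrite(f"pics/{n}0.png",c["image"][:,:,::-1]); pickle.dump(c,open(f"{n}0.pkl","wb"))
    print({k:v for k,v in c.items() if k!="image"})
E
```

```text
pics
0.0187 {'t': 0.0, 'joint_positions': array([-1.23872391,  0.6001717 , -0.00254048,  1.60011508,  0.00179801,
        0.94289671, -0.07979974]), 'joint_vel': array([-0.00072667,  0.00053835,  0.00074068, -0.00020683,  0.00206179,
       -0.00073739, -0.00105771]), 'effort': array([ 9.27475267e-04, -7.76455522e+01,  1.56502604e+00, -2.57993907e+01,
        1.23352435e-02,  9.15885321e-03,  1.49141563e-06]), 'ee_pos': array([0.28800646, 0.66483344, 0.23038863]), 'orientation': array([ 2.02939048e-01,  9.79191050e-01, -7.89290121e-04, -8.94732213e-05]), 'wrist_force': array([ 0.43392435,  0.24819282, -0.30576857]), 'ft_torque': array([ 0.02228159, -0.01449097, -0.02021321]), 'width': 0.08559990245952112}
{'fov_y': 50.21300486103057, 'cx': 281.41133736095, 'cy': 210.63043898418263, 'eye': array([1.22037562, 0.00492991, 0.78543318]), 'rotation': array([0.2604981 , 0.27005985, 0.6529426 , 0.65793189])}
{'fov_y': 45.677930045028575, 'cx': 275.82905363611155, 'cy': 210.03073864368116, 'eye': array([ 0.52419637, -0.03577983,  0.95312341]), 'rotation': array([-0.03627853,  0.01168367,  0.71313322, -0.69999169])}
```

View pics/scene0.png

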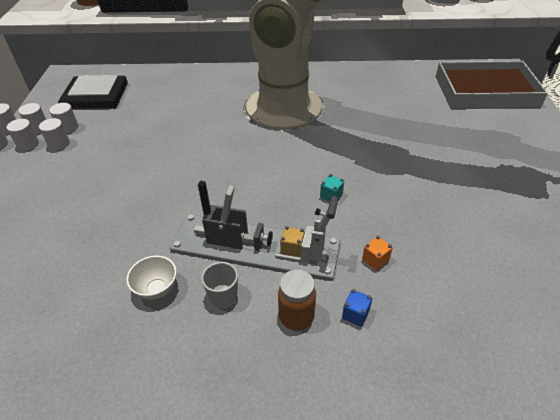

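View pics/top0.png

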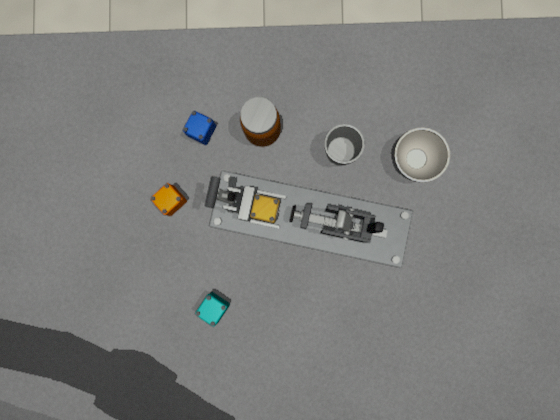

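```bash
python3 - <<'E'
import cv2
a=cv2.imread("pics/top0.png")[160:280,190:430]; cv2.imwrite("pics/top0z.png",cv2.resize(a,None,fx=3.3,fy=3.3,interpolation=cv2.INTER_CUBIC))
a=cv2.imread("pics/scene0.png")[170:290,160:400]; cv2.imwrite("pics/scene0z.png",cv2.resize(a,None,fx=3.3,fy=3.3,interpolation=cv2.INTER_CUBIC))
E
```

```text
(no output)
```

View pics/top0z.png

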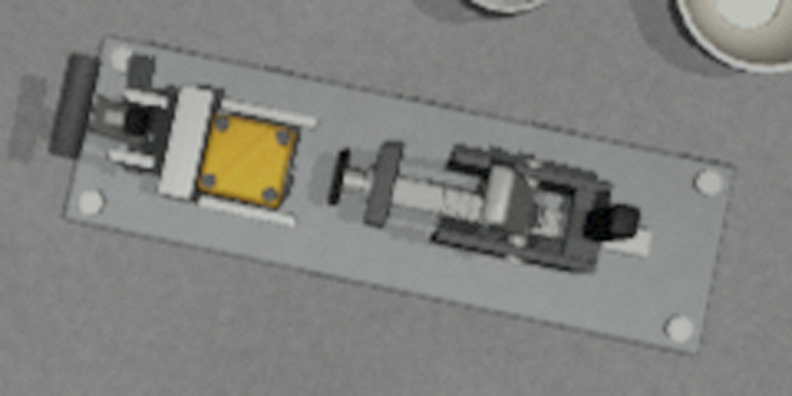

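View pics/scene0z.png

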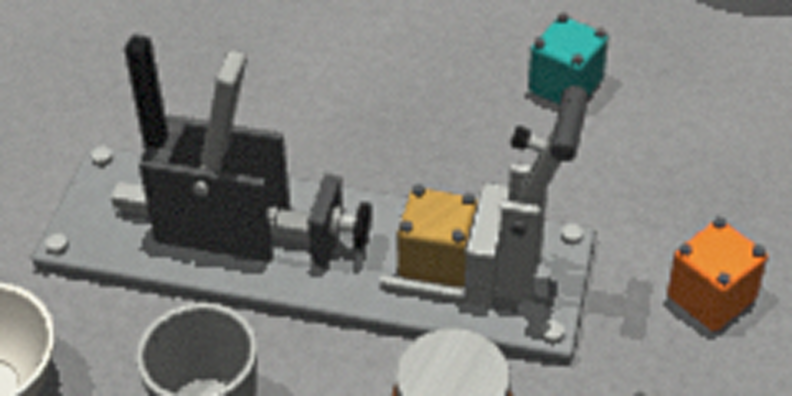

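```bash
cat > h.py <<'E'
import numpy as np,pickle
from scipy.spatial.transform import Rotation as R
from scipy.optimize import least_squares
class Cam:
    def __init__(s,c):
        s.R=R.from_quat(c["rotation"]).as_matrix();s.e=np.array(c["eye"]);s.cx,s.cy=c["cx"],c["cy"]
        s.f=210/np.tan(np.radians(c["fov_y"]/2))
    def proj(s,P):
        q=(np.atleast_2d(P)-s.e)@s.R
        return np.c_[s.cx+s.f*q[:,0]/-q[:,2], s.cy+s.f*(-q[:,1])/-q[:,2]]
    def ray(s,u,v,z):
        d=s.R@np.array([(u-s.cx)/s.f,-(v-s.cy)/s.f,-1]); return s.e+d*(z-s.e[2])/d[2]
def load(n): return Cam(pickle.load(open(n,"rb")))
def T(p,P):
    P=np.atleast_2d(P)*1e-3; c,s=np.cos(p[2]),np.sin(p[2])
    return np.c_[p[0]+c*P[:,0]-s*P[:,1],p[1]+s*P[:,0]+c*P[:,1],P[:,2]]
E
python3 - <<'E'
from h import *
t=load("top0.pkl");s=load("scene0.pkl")
C=[[55,250,14],[55,-120,14],[-55,-120,14],[-55,250,14]]
ut=np.array([[105,38],[735,165],[697,352],[65,217]])/3.3+[190,160]
# scene: corners seen: +x,+y=(575,352)top edge ; +x,-y=(35,262); -x,+y=(595,230)
Cs=[[55,250,14],[55,-120,14],[-55,250,14]]
us=np.array([[572,350],[35,262],[595,232]])/3.3+[160,170]
f=lambda p:np.r_[(t.proj(T(p,C))-ut).ravel(),(s.proj(T(p,Cs))-us).ravel()]
r=least_squares(f,[.5,0,0]);print(r.x,np.degrees(r.x[2]));print(r.fun.reshape(-1,2).round(1))
r1=least_squares(lambda p:f(p)[:8],[.5,0,0]);print(r1.x)
r2=least_squares(lambda p:f(p)[8:],[.5,0,0]);print(r2.x)
p=r.x; np.save("p.npy",p)
for n,P in dict(handle=[0,-38,178],trtop=[0,93*np.sin(.24),80+93*np.cos(.24)],grip=[0,68*np.sin(.24),80+68*np.cos(.24)],pad=[0,84,40],hd=[0,206+80*np.sin(.3),88+80*np.cos(.3)],anvil=[0,175,68],hinge=[0,206,88]).items():
    print(n,T(p,P).round(4),((t.proj(T(p,P))-[190,160])*3.3).round(),((s.proj(T(p,P))-[160,170])*3.3).round())
print("jar",t.ray(260,107,.11),"blk",t.ray(190+248/3.3,160+160/3.3,.062))
print("cup",t.ray(345,138,.07),"bowl",t.ray(421,150,.05))
from bench import manip
print(manip.read_state()["ee_pos"])
E
```

```text
[ 0.55801975 -0.13019156 -0.22608929] -12.953962175866604
[[-1.6 -1.9]
 [-0.2 -0.7]
 [-0.   0.4]
 [-1.9  0.3]
 [-0.7  0.7]
 [-3.  -1.6]
 [-0.6 -2.7]]
[ 0.55717153 -0.13191562 -0.22518543]
[ 0.56062345 -0.12707994 -0.22602606]
handle [[ 0.5495 -0.1672  0.178 ]] [[622. 217.]] [[133.  40.]]
trtop [[ 0.563  -0.1086  0.1703]] [[494. 192.]] [[228.  63.]]
grip [[ 0.5616 -0.1144  0.1461]] [[501. 197.]] [[223.  90.]]
pad [[ 0.5768 -0.0483  0.04  ]] [[362. 181.]] [[336. 219.]]
hd [[0.6095 0.0936 0.1644]] [[ 71. 105.]] [[566. 120.]]
anvil [[0.5972 0.0404 0.068 ]] [[198. 144.]] [[471. 213.]]
hinge [[0.6042 0.0706 0.088 ]] [[138. 129.]] [[521. 200.]]
jar [0.76010179 0.01724866 0.11      ] blk [0.58821741 0.01383539 0.062     ]
cup [ 0.7109121  -0.13131781  0.07      ] bowl [ 0.68970727 -0.27001287  0.05      ]
[0.28801518 0.66487987 0.23052536]
```

```bash
python3 - <<'E'
import cv2
a=cv2.imread("pics/top0.png")
for n,(x,y) in dict(a=(195,165),b=(335,180)).items():
    cv2.imwrite(f"pics/t_{n}.png",cv2.resize(a[y:y+90,x:x+100],None,fx=6.5,fy=6.5,interpolation=cv2.INTER_CUBIC))
a=cv2.imread("pics/scene0.png")
for n,(x,y) in dict(a=(165,175),b=(265,190)).items():
    cv2.imwrite(f"pics/s_{n}.png",cv2.resize(a[y:y+90,x:x+100],None,fx=6.5,fy=6.5,interpolation=cv2.INTER_CUBIC))
E
```

```text
(no output)
```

View pics/t_a.png

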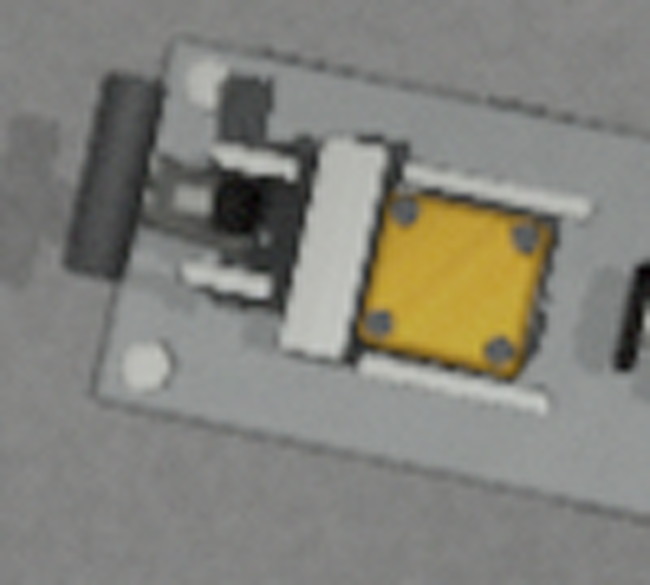

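View pics/t_b.png

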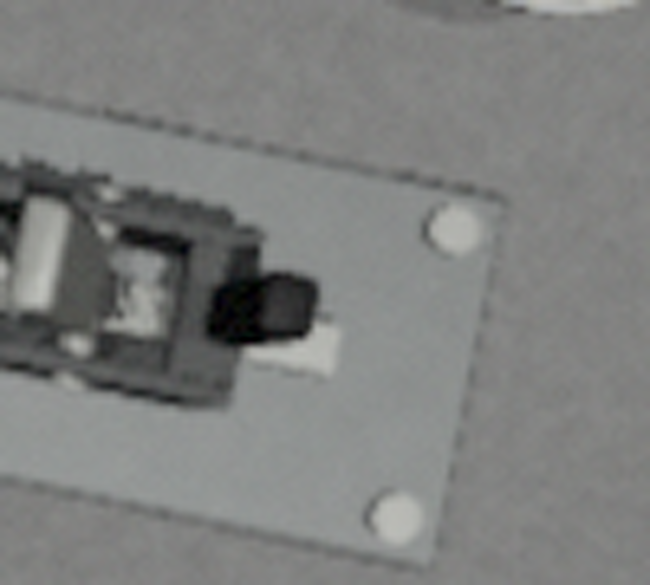

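View pics/s_a.png

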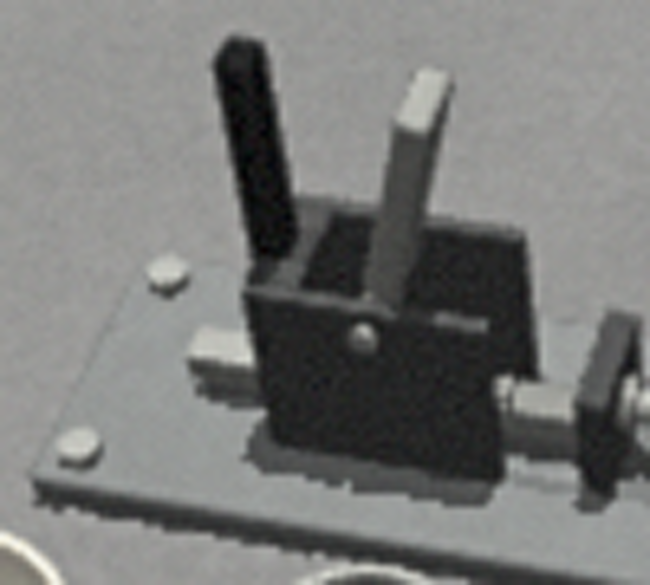

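View pics/s_b.png

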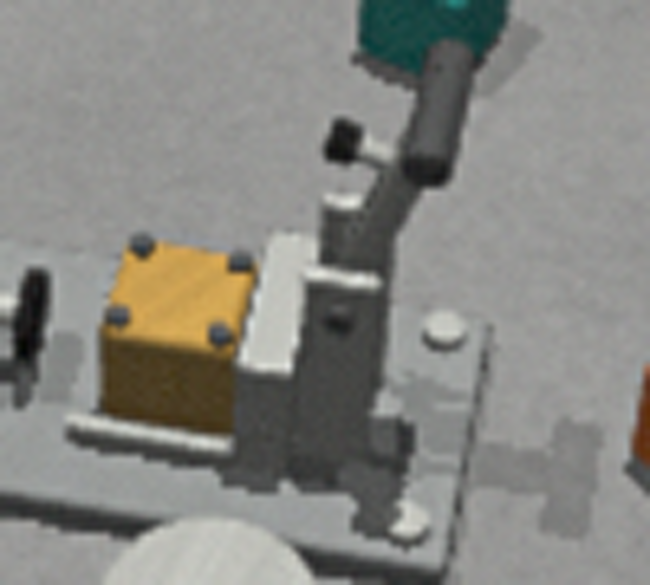

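```bash
python3 - <<'E'
from h import *
t=load("top0.pkl");s=load("scene0.pkl")
H=[0,-38,178];tt=[0,93*np.sin(.24),80+93*np.cos(.24)];hd=[0,206+80*np.sin(.3),88+80*np.cos(.3)]
Ct=[[55,250,14],[-55,250,14],[55,-120,14],[-55,-120,14],H,tt,hd]
ut=np.array([[175,42],[100,402],[503,200],[432,565],[293,306],[40,255],[112,175]])/6.5+np.array([[195,165]]*2+[[335,180]]*4+[[195,165]])
Cs=[[55,-120,14],H,tt,[55,250,14],[-55,250,14],hd]
us=np.array([[33,475],[240,55],[424,100],[440,570],[490,325],[440,110]])/6.5+np.array([[165,175]]*3+[[265,190]]*3)
def D(c,uv,k):
    q=uv-[c.cx,c.cy]; r2=(q**2).sum(1,keepdims=True)/c.f**2; return [c.cx,c.cy]+q*(1+k*r2)
def f(p): return np.r_[(D(t,t.proj(T(p,Ct)),p[3])-ut).ravel(),(D(s,s.proj(T(p,Cs)),p[4])-us).ravel()]
for m in(0,1):
    r=least_squares(lambda p:f(np.r_[p[:3],p[3:]*m]),[.5,0,0,0,0],loss="soft_l1");print(r.x);print(f(np.r_[r.x[:3],r.x[3:]*m]).reshape(-1,2).round(1).tolist())
# allow small camera offset shifts (principal-point-ish)
g=lambda p:np.r_[f(np.r_[p[:3],p[3:5]])+np.r_[np.tile(p[5:7],7),np.tile(p[7:9],6)],p[5:9]*1]
r=least_squares(g,[.5,0,0,0,0,0,0,0,0]);print(r.x.round(4));print(r.fun[:-4].reshape(-1,2).round(1).tolist())
E
```

```text
[ 0.55711213 -0.13052754 -0.22880413  0.          0.        ]
[[-1.4, -1.7], [-2.4, -0.7], [0.4, -0.8], [-0.2, 0.8], [-1.5, -0.6], [-1.3, -0.6], [-0.5, -0.1], [-2.5, -0.7], [-1.8, -1.7], [-1.3, -1.6], [-0.4, -1.1], [-0.9, -2.4], [-1.5, -0.6]]
[ 0.55724144 -0.13087629 -0.2280024  -0.02850974 -0.27655478]
[[-1.2, -1.7], [-2.2, -0.6], [0.2, -1.0], [-0.2, 0.5], [-1.4, -0.7], [-1.1, -0.6], [-0.3, -0.0], [-0.4, -1.4], [-1.1, -1.3], [-1.3, -1.4], [-1.0, -1.7], [-1.3, -2.6], [-1.8, -0.6]]
[ 0.5576 -0.131  -0.2277 -0.1333 -0.1986  1.0292  0.7222  1.1312  1.1602]
[[-0.0, -1.0], [-1.0, -0.1], [0.2, -0.4], [-0.2, 0.6], [-0.8, -0.3], [-0.2, -0.1], [0.9, 0.6], [0.0, 0.1], [-0.3, -0.1], [-0.3, -0.2], [0.2, -0.3], [-0.2, -1.3], [-0.7, 0.7]]
```

```bash
python3 - <<'E'
from h import *
p=np.array([.5576,-.131,-.2277]);np.save("p.npy",p)
from bench import manip
st=manip.read_state();M=R.from_quat(st["orientation"]).as_matrix();print(M.round(3))
a=np.degrees(np.arctan2(M[1,1],M[0,1]));print("turn z",np.degrees(p[2])-a)
A=T(p,[0,275,150])[0];B=T(p,[0,275,200])[0]
print((A-st["ee_pos"])*1e3,(B-st["ee_pos"])*1e3, T(p,[0,-1,0])-T(p,[0,0,0]))
E
```

```text
[[-0.918  0.397 -0.   ]
 [ 0.397  0.918 -0.001]
 [-0.    -0.001 -1.   ]]
turn z -79.62869157700364
[ 331.66263378 -527.97812249  -80.52536171] [ 331.66263378 -527.97812249  -30.52536171] [[-0.00022574 -0.00097419  0.        ]]
```

step_arm(rows=[[[0,0,-6],[20,-32,0],1],[[0,0,-12],[45,-75,0],1],[[0,0,-18],[70,-115,0],1],[[0,0,-24],[95,-155,-5],1],[[0,0,-30],[120,-195,-10],1],[[0,0,-36],[145,-235,-15],1],[[0,0,-42],[170,-275,-20],1],[[0,0,-48],[195,-315,-25],1],[[0,0,-54],[220,-355,-30],1],[[0,0,-60],[245,-395,-30],1],[[0,0,-66],[270,-435,-30],1],[[0,0,-72],[295,-475,-30],1],[[0,0,-78],[320,-510,-30],1],[[0,0,-79.6],[332,-528,-30],1],[[0,0,-79.6],[332,-528,-30],1],[[0,0,-79.6],[332,-528,-50],1],[[0,0,-79.6],[332,-528,-75],1],[[0,0,-79.6],[332,-528,-78],1],[[0,0,-79.6],[332,-528,-78],1]])

```text
t: 2.0
ee_pos: [0.6193, 0.1376, 0.152]
orientation: [0.782, 0.623, -0.001, -0.001]
wrist_force: [0.9, 0.1, 1.2]
width: 0.0002
```

```bash
cat > look.py <<'E'
from bench import manip
import cv2,sys,pickle
from h import *
tag=sys.argv[1]
for n,(x,y,w,h) in dict(top=(180,130,250,150),scene=(150,130,250,170)).items():
    c=manip.camera(n); a=c["image"][:,:,::-1]; pickle.dump(c,open(f"{n}_{tag}.pkl","wb"))
    cv2.imwrite(f"pics/{n}_{tag}.png",cv2.resize(a[y:y+h,x:x+w],None,fx=3.2,fy=3.2,interpolation=cv2.INTER_CUBIC))
st=manip.read_state();p=np.load("p.npy");d=st["ee_pos"]-[p[0],p[1],0]
c,s=np.cos(p[2]),np.sin(p[2]);M=R.from_quat(st["orientation"]).as_matrix()
print("t",st["t"],"clamp mm",((c*d[0]+s*d[1])*1e3).round(1),((-s*d[0]+c*d[1])*1e3).round(1),(d[2]*1e3).round(1),"F",st["wrist_force"].round(1),"w",st["width"],"ty",M[:,1].round(3),"tz",M[:,2].round(3))
E
python3 look.py 1
```

```text
t 2.1 clamp mm 0.5 275.6 153.3 F [ 0.8 -0.1 -0.3] w -3.906308471869551e-05 ty [ 0.974 -0.225 -0.001] tz [-0.001  0.001 -1.   ]
```

View pics/top_1.png

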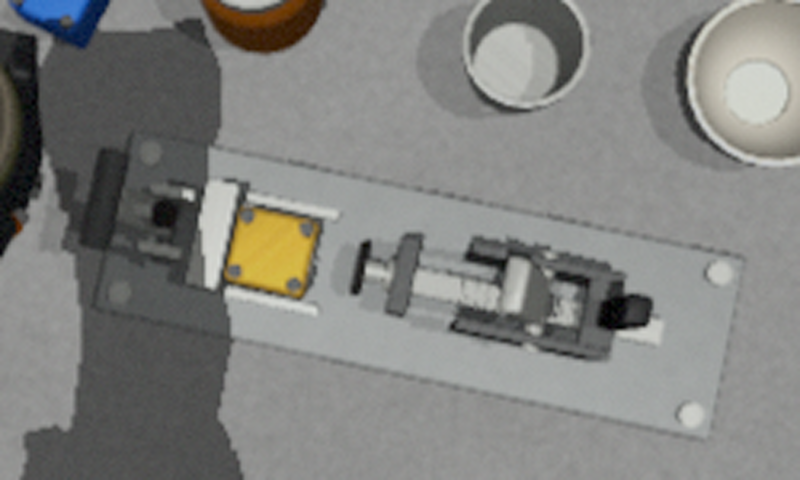

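View pics/scene_1.png

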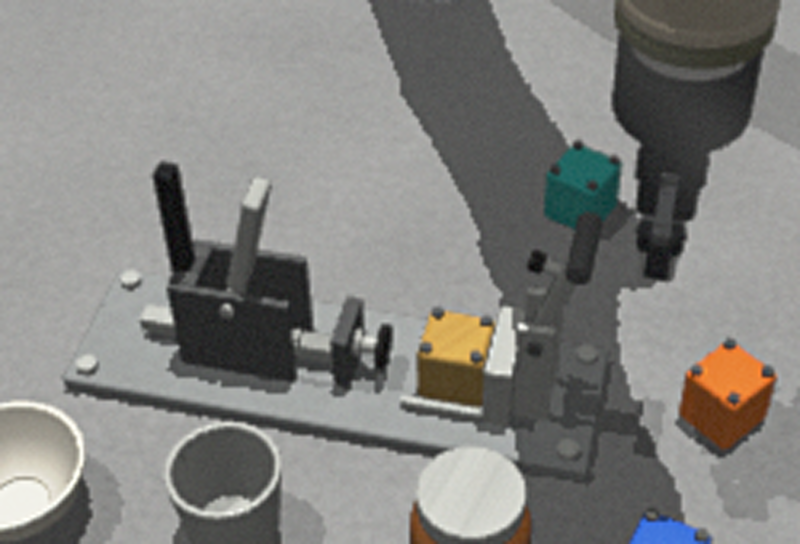

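step_arm(rows=[[[0,0,0],[-2.3,-9.7,0],1],[[0,0,0],[-4.5,-19.5,0],1],[[0,0,0],[-5.6,-24.4,0],1],[[0,0,0],[-6.8,-29.2,0],1],[[0,0,0],[-7.9,-34.1,0],1],[[0,0,0],[-9,-39,0],1],[[0,0,0],[-10.2,-43.8,0],1],[[0,0,0],[-11.3,-48.7,0],1],[[0,0,0],[-12.4,-53.6,0],1]])

```text
t: 3.0
ee_pos: [0.6077, 0.0833, 0.1533]
orientation: [0.783, 0.623, -0.0, -0.0]
wrist_force: [-0.3, 0.3, -0.4]
width: -0.0003
```

```bash
python3 look.py 2
```

```text
t 3.1 clamp mm 0.6 219.5 153.3 F [ 0.4 -1.3  0.3] w -0.00011232618579662343 ty [ 0.974 -0.226 -0.001] tz [-0.001  0.    -1.   ]
```

View pics/scene_2.png

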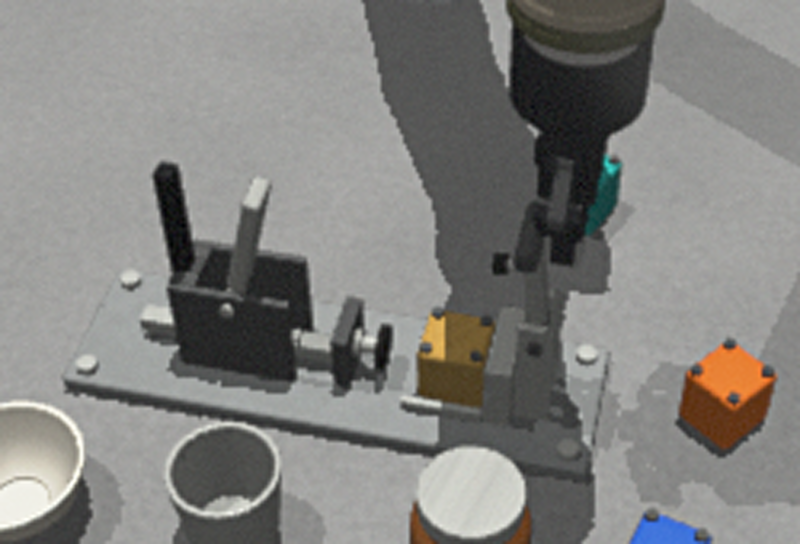

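step_arm(rows=[[[0,0,0],[-1.1,-4.9,0],1],[[0,0,0],[-2.3,-9.7,0],1],[[0,0,0],[-3.4,-14.6,0],1],[[0,0,0],[-4.5,-19.5,0],1],[[0,0,0],[-4.5,-19.5,0],1],[[0,0,0],[-4.5,-19.5,0],1],[[0,0,0],[-4.5,-19.5,0],1]])

```text
t: 3.8
ee_pos: [0.6033, 0.0634, 0.1533]
orientation: [0.783, 0.622, -0.0, -0.0]
wrist_force: [0.1, -0.7, 0.6]
width: -0.0002
```

```bash
python3 look.py 3
```

```text
t 3.9 clamp mm 0.5 199.7 153.3 F [ 0.2  0.7 -0.5] w -5.903961228679305e-06 ty [ 0.974 -0.225 -0.001] tz [-0.001  0.    -1.   ]
```

View pics/scene_3.png

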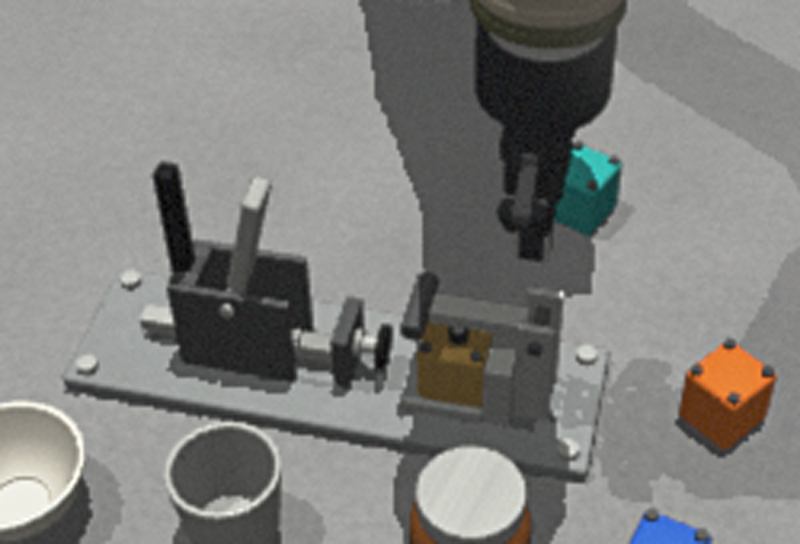

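step_arm(rows=[[[0,0,0],[0,0,30],1],[[0,0,0],[0,0,55],-1],[[0,0,0],[-5,-20,60],-1],[[-3,0.7,0],[-12,-50,60],-1],[[-6,1.4,0],[-19,-80,60],-1],[[-9,2.1,0],[-26,-110,60],-1],[[-12,2.8,0],[-33,-140,60],-1],[[-13.4,3.1,0],[-38.6,-164.7,55],-1],[[-13.4,3.1,0],[-38.6,-164.7,52],-1],[[-13.4,3.1,0],[-38.6,-164.7,52],-1],[[-13.4,3.1,0],[-38.6,-164.7,52],-1]])

```text
t: 5.0
ee_pos: [0.5648, -0.1007, 0.2049]
orientation: [0.777, 0.618, -0.094, 0.074]
wrist_force: [0.1, 0.8, -0.8]
width: 0.0853
```

```bash
python3 look.py 4
```

```text
t 5.1 clamp mm 0.3 31.3 205.2 F [-0.6 -0.2  0.5] w 0.08552370372833741 ty [ 0.974 -0.225 -0.001] tz [-0.054 -0.231 -0.971]
```

View pics/scene_4.png

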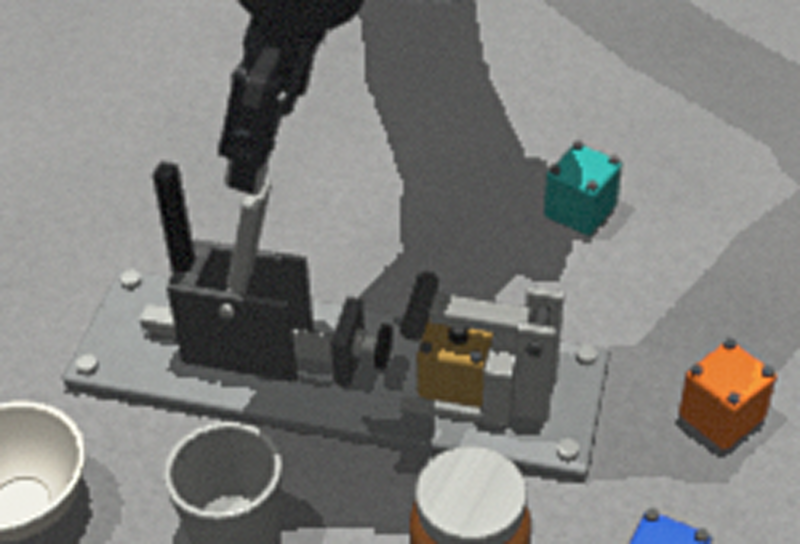

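View pics/top_4.png

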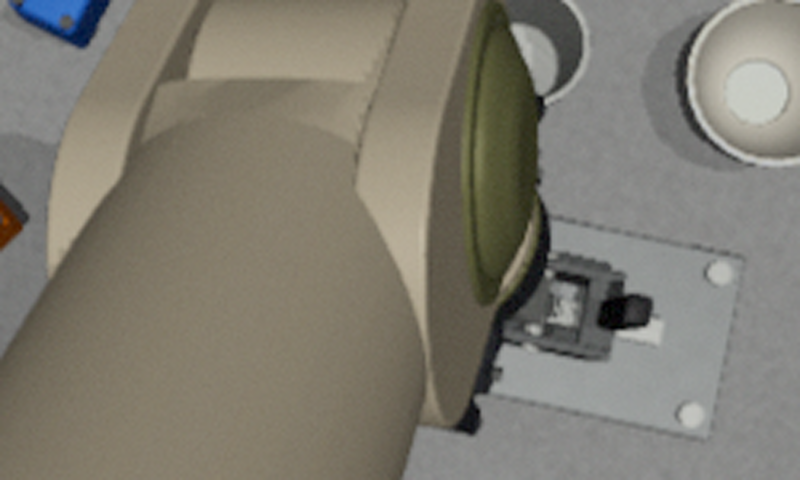

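step_arm(rows=[[[0,0,0],[-1.1,-4.6,-19.4],-1],[[0,0,0],[-2.1,-9.2,-38.8],-1],[[0,0,0],[-3.2,-13.9,-58.3],-1],[[0,0,0],[-4.3,-18.5,-77.7],-1],[[0,0,0],[-4.3,-18.5,-77.7],-1],[[0,0,0],[-4.3,-18.5,-77.7],-1]], grip_force=60)

```text
t: 5.7
ee_pos: [0.5609, -0.1189, 0.1278]
orientation: [0.777, 0.618, -0.094, 0.074]
wrist_force: [-0.5, 0.2, 0.9]
width: 0.0855
```

```bash
python3 look.py 5
```

```text
t 5.8 clamp mm 0.9 12.7 128.5 F [ 0.4 -0.9 -0.6] w 0.08527676328543994 ty [ 0.975 -0.224  0.001] tz [-0.052 -0.231 -0.972]
```

View pics/scene_5.png

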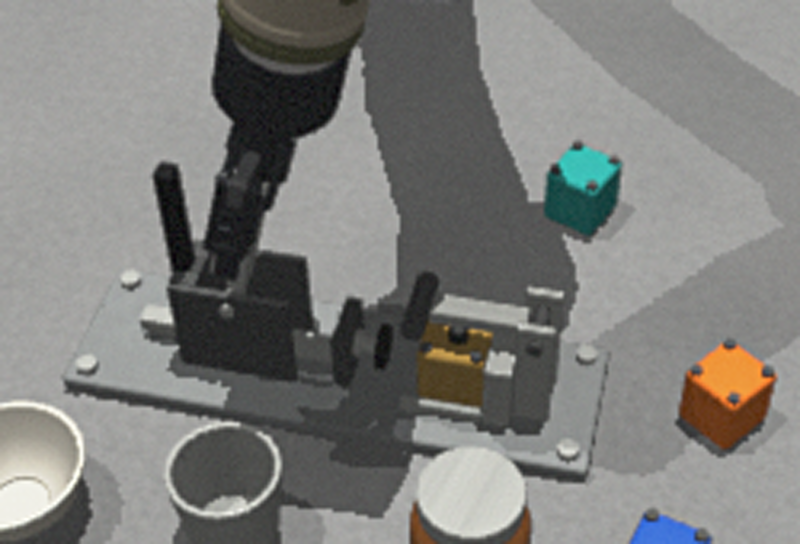

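step_arm(rows=[[[0,0,0],[0,0,0],1],[[0,0,0],[0,0,0],1],[[0,0,0],[0,0,0],1],[[0,0,0],[0,0,0],1],[[0,0,0],[0,0,0],1],[[0,0,0],[0,0,0],1]], grip_force=60)

```text
t: 6.4
ee_pos: [0.5601, -0.1183, 0.1288]
orientation: [0.777, 0.618, -0.094, 0.073]
wrist_force: [-5.5, 2.9, 9.9]
width: 0.0275
```

```bash
python3 look.py 6; cat > arc.py <<'E'
# shifts for squeezing from current pose: rotate tool about pivot by d rad
import sys
from h import *
from bench import manip
st=manip.read_state();p=np.load("p.npy");ex=np.array([np.cos(p[2]),np.sin(p[2]),0])
piv=T(p,[0,0,80])[0];v=st["ee_pos"]-piv; v=v-ex*(v@ex)
print("TCP ang",np.arctan2(v@np.array([-ex[1],ex[0],0]),v[2]),"r",np.linalg.norm(v), "F",st["wrist_force"])
M=R.from_quat(st["orientation"]).as_matrix();bz=-M[:,2];print("tool lean",np.arctan2(bz@np.array([-ex[1],ex[0],0]),bz[2]))
for d in map(float,sys.argv[1:]):
    q=R.from_rotvec(ex*d); print(d,np.degrees(ex*d).round(2).tolist(),((q.apply(v)-v)*1e3).round(1).tolist())
E
python3 arc.py .04 .08 .12 .16 .2 .24 .28 .32 .36 .4 .44 .48
```

```text
t 6.5 clamp mm -0.4 12.9 128.8 F [-6.2  4.1  9.3] w 0.027074639750578357 ty [ 0.974 -0.225 -0.002] tz [-0.055 -0.23  -0.972]
TCP ang 0.2589031354551575 r 0.050497068622928035 F [-6.16754709  4.12464265  9.33752623]
tool lean 0.23842528118591652
0.04 [2.23, -0.52, 0.0] [-0.4, -1.9, 0.5]
0.08 [4.47, -1.03, 0.0] [-0.9, -3.8, 0.9]
0.12 [6.7, -1.55, 0.0] [-1.3, -5.8, 1.2]
0.16 [8.93, -2.07, 0.0] [-1.8, -7.7, 1.4]
0.2 [11.16, -2.59, 0.0] [-2.2, -9.7, 1.6]
0.24 [13.4, -3.1, 0.0] [-2.7, -11.7, 1.7]
0.28 [15.63, -3.62, 0.0] [-3.2, -13.6, 1.7]
0.32 [17.86, -4.14, 0.0] [-3.6, -15.6, 1.6]
0.36 [20.09, -4.66, 0.0] [-4.1, -17.6, 1.4]
0.4 [22.33, -5.17, 0.0] [-4.5, -19.5, 1.2]
0.44 [24.56, -5.69, 0.0] [-5.0, -21.5, 0.9]
0.48 [26.79, -6.21, 0.0] [-5.4, -23.4, 0.5]
```

step_arm(rows=[[[2.2,-0.5,0],[-0.4,-1.9,0.5],1],[[4.5,-1.0,0],[-0.9,-3.8,0.9],1],[[6.7,-1.6,0],[-1.3,-5.8,1.2],1],[[8.9,-2.1,0],[-1.8,-7.7,1.4],1],[[11.2,-2.6,0],[-2.2,-9.7,1.6],1],[[13.4,-3.1,0],[-2.7,-11.7,1.7],1],[[15.6,-3.6,0],[-3.2,-13.6,1.7],1],[[17.9,-4.1,0],[-3.6,-15.6,1.6],1],[[20.1,-4.7,0],[-4.1,-17.6,1.4],1],[[22.3,-5.2,0],[-4.5,-19.5,1.2],1],[[24.6,-5.7,0],[-5,-21.5,0.9],1],[[25.7,-6,0],[-5.2,-22.5,0.7],1],[[25.7,-6,0],[-5.2,-22.5,0.7],1]])

```text
t: 7.8
ee_pos: [0.5548, -0.1406, 0.1291]
orientation: [0.778, 0.619, 0.087, -0.07]
wrist_force: [1.2, 3.1, -4.0]
width: 0.027
```

```bash
python3 look.py 7; python3 arc.py -.1 -.2 -.3 -.4 -.45 -.46 -.48
```

```text
t 7.9 clamp mm -0.5 -10.0 129.2 F [ 1.2  2.4 -6.7] w 0.027247637878275527 ty [ 0.975 -0.224 -0.001] tz [ 0.049  0.215 -0.975]
TCP ang -0.19994276618090168 r 0.05018019865035774 F [ 1.21591363  2.41240666 -6.68315559]
tool lean -0.22222627520326071
-0.1 [-5.58, 1.29, -0.0] [1.1, 4.8, 0.7]
-0.2 [-11.16, 2.59, -0.0] [2.3, 9.7, 1.0]
-0.3 [-16.75, 3.88, -0.0] [3.4, 14.6, 0.7]
-0.4 [-22.33, 5.17, -0.0] [4.5, 19.4, -0.0]
-0.45 [-25.12, 5.82, -0.0] [5.1, 21.8, -0.6]
-0.46 [-25.68, 5.95, -0.0] [5.2, 22.3, -0.7]
-0.48 [-26.79, 6.21, -0.0] [5.4, 23.2, -1.0]
```

View pics/scene_7.png

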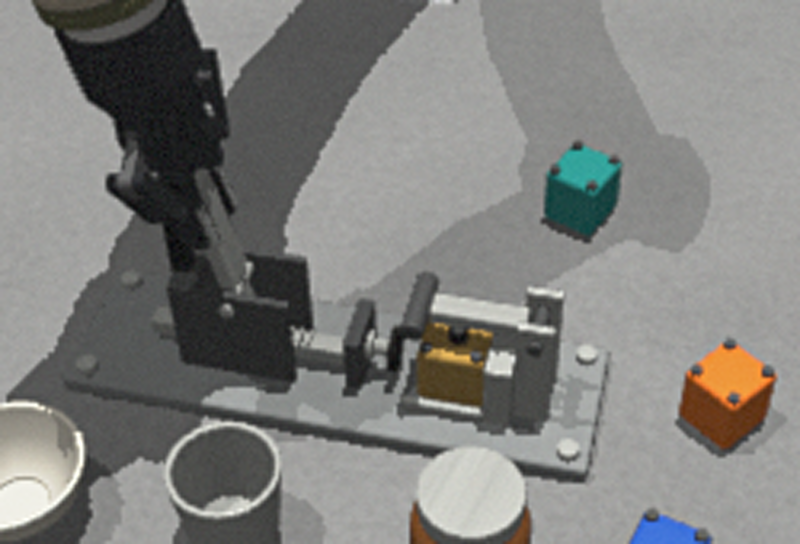

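```bash
cat > jz.py <<'E'
import cv2,sys,pickle
from h import *
p=np.load("p.npy")
ims=[]
for tag in sys.argv[1:]:
    c=pickle.load(open(f"scene_{tag}.pkl","rb"));a=c["image"][:,:,::-1][205:265,235:315]
    ims.append(cv2.resize(a,None,fx=8,fy=8,interpolation=cv2.INTER_CUBIC)[:290 if len(sys.argv)>2 else 480])
cv2.imwrite("pics/jz_"+"_".join(sys.argv[1:])+".png",np.vstack(ims))
s=load(f"scene_{tag}.pkl")
for y in range(84,137,7): print(y,((s.proj(T(p,[[0,y,40],[0,y,56]]))+[1,1.1]-[235,205])*8).round().tolist())
E
python3 jz.py 6 7
```

```text
84 [[220.0, 260.0], [217.0, 221.0]]
91 [[245.0, 264.0], [242.0, 225.0]]
98 [[269.0, 268.0], [267.0, 229.0]]
105 [[294.0, 272.0], [292.0, 233.0]]
112 [[319.0, 276.0], [317.0, 237.0]]
119 [[344.0, 280.0], [343.0, 242.0]]
126 [[369.0, 284.0], [368.0, 246.0]]
133 [[394.0, 289.0], [393.0, 250.0]]
```

View pics/jz_6_7.png

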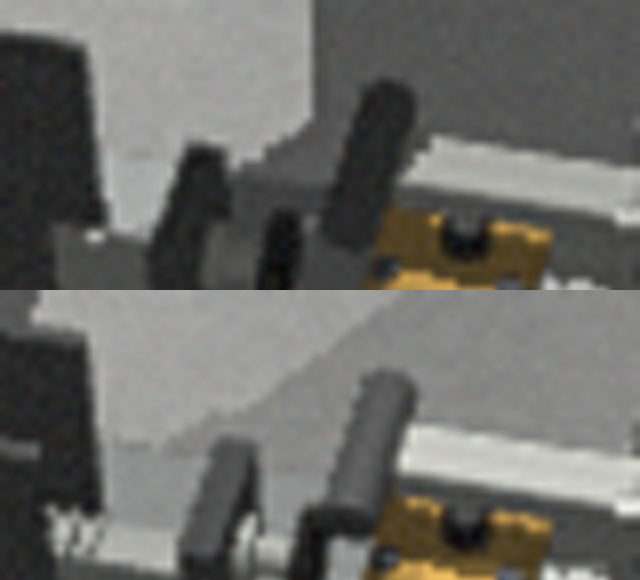

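step_arm(rows=[[[-5.6,1.3,0],[1.1,4.8,0.7],1],[[-11.2,2.6,0],[2.3,9.7,1],1],[[-16.8,3.9,0],[3.4,14.6,0.7],1],[[-22.3,5.2,0],[4.5,19.4,0],1],[[-25.7,5.9,0],[5.2,22.3,-0.7],1],[[-26.2,6.1,0],[5.3,22.8,-0.9],1],[[-26.2,6.1,0],[5.3,22.8,-0.9],1]])

```text
t: 8.6
ee_pos: [0.5598, -0.1193, 0.1294]
orientation: [0.776, 0.618, -0.099, 0.078]
wrist_force: [-3.0, -6.0, 7.3]
width: 0.0274
```

```bash
python3 look.py 8; python3 arc.py .04 .08 .12 .16 .2 .24 .28 .32 .36 .4 .44 .46; python3 jz.py 7 8
```

```text
t 8.7 clamp mm -0.5 11.9 129.4 F [-2.5 -4.1  5.8] w 0.026802346067938892 ty [ 0.974 -0.225 -0.001] tz [-0.057 -0.241 -0.969]
TCP ang 0.2368832150132178 r 0.0507996735047677 F [-2.51282688 -4.13955784  5.84221893]
tool lean 0.25002888807540297
0.04 [2.23, -0.52, 0.0] [-0.4, -1.9, 0.4]
0.08 [4.47, -1.03, 0.0] [-0.9, -3.9, 0.8]
0.12 [6.7, -1.55, 0.0] [-1.4, -5.8, 1.1]
0.16 [8.93, -2.07, 0.0] [-1.8, -7.8, 1.3]
0.2 [11.16, -2.59, 0.0] [-2.3, -9.8, 1.4]
0.24 [13.4, -3.1, 0.0] [-2.7, -11.8, 1.4]
0.28 [15.63, -3.62, 0.0] [-3.2, -13.7, 1.4]
0.32 [17.86, -4.14, 0.0] [-3.6, -15.7, 1.2]
0.36 [20.09, -4.66, 0.0] [-4.1, -17.7, 1.0]
0.4 [22.33, -5.17, 0.0] [-4.6, -19.7, 0.7]
0.44 [24.56, -5.69, 0.0] [-5.0, -21.6, 0.4]
0.46 [25.68, -5.95, 0.0] [-5.2, -22.6, 0.2]
84 [[220.0, 260.0], [217.0, 221.0]]
91 [[245.0, 264.0], [242.0, 225.0]]
98 [[269.0, 268.0], [267.0, 229.0]]
105 [[294.0, 272.0], [292.0, 233.0]]
112 [[319.0, 276.0], [317.0, 237.0]]
119 [[344.0, 280.0], [343.0, 242.0]]
126 [[369.0, 284.0], [368.0, 246.0]]
133 [[394.0, 289.0], [393.0, 250.0]]
```

View pics/jz_7_8.png

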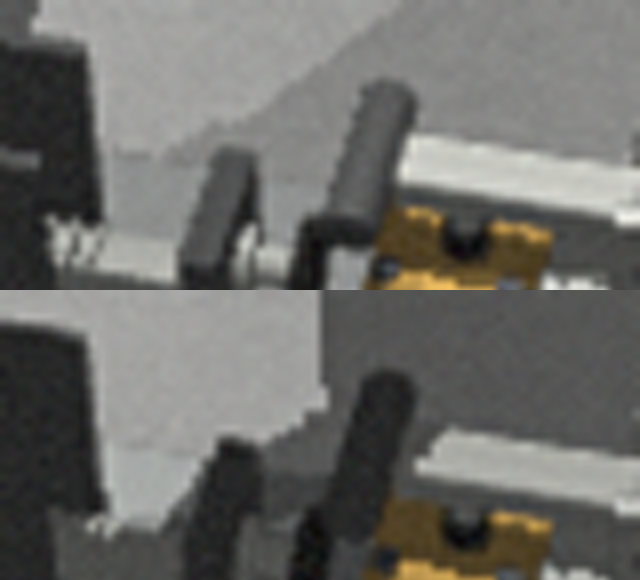

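step_arm(rows=[[[2.2,-0.5,0],[-0.4,-1.9,0.4],1],[[4.5,-1.0,0],[-0.9,-3.9,0.8],1],[[6.7,-1.6,0],[-1.4,-5.8,1.1],1],[[8.9,-2.1,0],[-1.8,-7.8,1.3],1],[[11.2,-2.6,0],[-2.3,-9.8,1.4],1],[[13.4,-3.1,0],[-2.7,-11.8,1.4],1],[[15.6,-3.6,0],[-3.2,-13.7,1.4],1],[[17.9,-4.1,0],[-3.6,-15.7,1.2],1],[[17.9,-4.1,0],[-3.6,-15.7,1.2],1],[[17.9,-4.1,0],[-3.6,-15.7,1.2],1]])

```text
t: 9.7
ee_pos: [0.5561, -0.1348, 0.1304]
orientation: [0.782, 0.622, 0.027, -0.023]
wrist_force: [1.3, 2.4, -6.1]
width: 0.0271
```

```bash
python3 look.py 9; python3 arc.py  .04 .08 .12 .14 .16; python3 jz.py 8 9
```

```text
t 9.8 clamp mm -0.6 -4.0 130.4 F [ 1.1  1.4 -7.1] w 0.027367420509058486 ty [ 0.975 -0.224 -0.002] tz [ 0.014  0.068 -0.998]
TCP ang -0.07833062395709452 r 0.050586543361820384 F [ 1.14405053  1.41854815 -7.08313255]
tool lean -0.06965530154760363
0.04 [2.23, -0.52, 0.0] [-0.5, -2.0, -0.2]
0.08 [4.47, -1.03, 0.0] [-0.9, -3.9, -0.5]
0.12 [6.7, -1.55, 0.0] [-1.4, -5.9, -0.8]
0.14 [7.81, -1.81, 0.0] [-1.6, -6.8, -1.0]
0.16 [8.93, -2.07, 0.0] [-1.8, -7.8, -1.3]
84 [[220.0, 260.0], [217.0, 221.0]]
91 [[245.0, 264.0], [242.0, 225.0]]
98 [[269.0, 268.0], [267.0, 229.0]]
105 [[294.0, 272.0], [292.0, 233.0]]
112 [[319.0, 276.0], [317.0, 237.0]]
119 [[344.0, 280.0], [343.0, 242.0]]
126 [[369.0, 284.0], [368.0, 246.0]]
133 [[394.0, 289.0], [393.0, 250.0]]
```

View pics/jz_8_9.png

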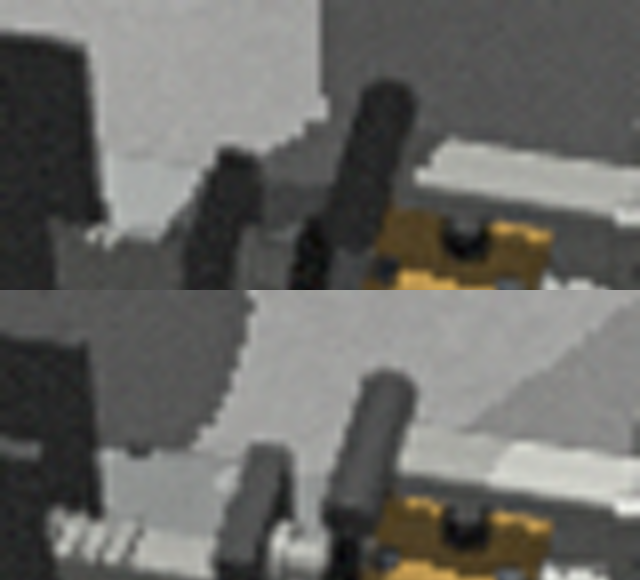

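step_arm(rows=[[[2.2,-0.5,0],[-0.5,-2,-0.2],1],[[4.5,-1,0],[-0.9,-3.9,-0.5],1],[[6.7,-1.6,0],[-1.4,-5.9,-0.8],1],[[8,-1.8,0],[-1.6,-7,-1],1],[[8,-1.8,0],[-1.6,-7,-1],1],[[8,-1.8,0],[-1.6,-7,-1],1]])

```text
t: 10.4
ee_pos: [0.5546, -0.1413, 0.1293]
orientation: [0.778, 0.62, 0.082, -0.067]
wrist_force: [1.3, 3.0, -6.3]
width: 0.0272
```

```bash
cat >> arc.py <<'E'
m=st["ft_torque"]; F=st["wrist_force"]
print("M.ex",m@ex,"F.ey",F@np.array([-ex[1],ex[0],0]),"pivot moment if M at TCP",(m+np.cross(v,F))@ex, "eff",st["effort"].round(2))
E
python3 look.py 10; python3 arc.py -.1 -.2 -.3 -.4 -.44 -.46 -.48 ; python3 jz.py 9 10
```

```text
t 10.5 clamp mm -0.6 -10.7 129.3 F [ 1.4  3.1 -8.2] w 0.026701866792546738 ty [ 0.975 -0.223 -0.003] tz [ 0.044  0.206 -0.978]
TCP ang -0.2139635299774062 r 0.050434309485466525 F [ 1.41445358  3.07428755 -8.24410743]
tool lean -0.21235307706517847
-0.1 [-5.58, 1.29, -0.0] [1.1, 4.8, 0.8]
-0.2 [-11.16, 2.59, -0.0] [2.3, 9.7, 1.1]
-0.3 [-16.75, 3.88, -0.0] [3.4, 14.7, 1.0]
-0.4 [-22.33, 5.17, -0.0] [4.5, 19.5, 0.3]
-0.44 [-24.56, 5.69, -0.0] [5.0, 21.4, -0.1]
-0.46 [-25.68, 5.95, -0.0] [5.2, 22.4, -0.4]
-0.48 [-26.79, 6.21, -0.0] [5.4, 23.3, -0.6]
M.ex 0.1124762437214817 F.ey 3.3142297533668614 pivot moment if M at TCP 0.037422666790873825 eff [  2.48 -69.48   3.02 -17.03  -0.1    0.84  -0.12]
84 [[220.0, 260.0], [217.0, 221.0]]
91 [[245.0, 264.0], [242.0, 225.0]]
98 [[269.0, 268.0], [267.0, 229.0]]
105 [[294.0, 272.0], [292.0, 233.0]]
112 [[319.0, 276.0], [317.0, 237.0]]
119 [[344.0, 280.0], [343.0, 242.0]]
126 [[369.0, 284.0], [368.0, 246.0]]
133 [[394.0, 289.0], [393.0, 250.0]]
```

View pics/jz_9_10.png

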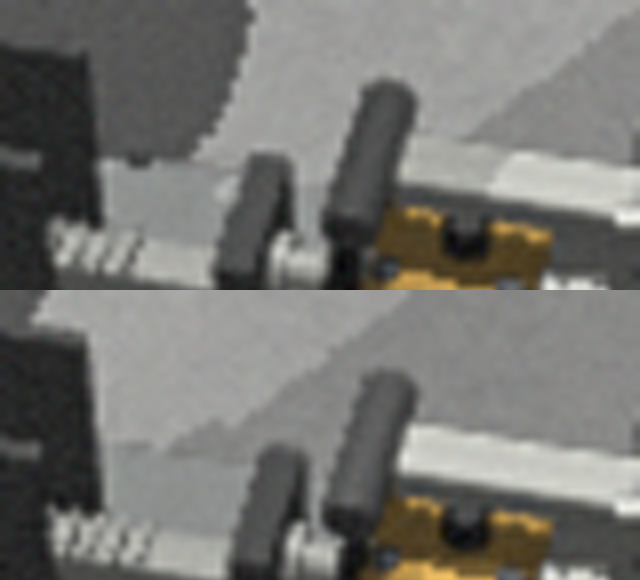

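```bash
python3 jz.py 10 >/dev/null
```

```text
(no output)
```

View pics/jz_10.png

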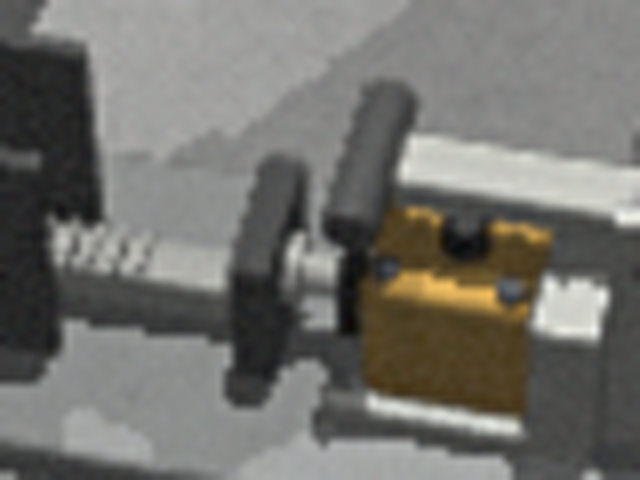

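step_arm(rows=[[[-5.6,1.3,0],[1.1,4.8,0.8],1],[[-11.2,2.6,0],[2.3,9.7,1.1],1],[[-16.8,3.9,0],[3.4,14.7,1],1],[[-22.3,5.2,0],[4.5,19.5,0.3],1],[[-25.7,5.9,0],[5.2,22.4,-0.4],1],[[-26.8,6.2,0],[5.4,23.3,-0.6],1],[[-26.8,6.2,0],[5.4,23.3,-0.6],1]])

```text
t: 11.2
ee_pos: [0.5595, -0.1203, 0.1301]
orientation: [0.775, 0.617, -0.108, 0.084]
wrist_force: [-2.6, -7.8, 5.0]
width: 0.0268
```

```bash
python3 look.py 11; python3 arc.py .04 .08 .12 .16 .2 .24 .28 .32 .36 .4 .44 .46; python3 jz.py 11 >/dev/null
```

```text
t 11.3 clamp mm -0.6 10.9 130.1 F [-3.4 -6.3  6.3] w 0.027349355256579316 ty [ 0.974 -0.226 -0.003] tz [-0.063 -0.26  -0.963]
TCP ang 0.213523148724516 r 0.051218318458256966 F [-3.3519472  -6.32546651  6.25697931]
tool lean 0.2712606036794383
0.04 [2.23, -0.52, 0.0] [-0.5, -2.0, 0.4]
0.08 [4.47, -1.03, 0.0] [-0.9, -3.9, 0.7]
0.12 [6.7, -1.55, 0.0] [-1.4, -5.9, 0.9]
0.16 [8.93, -2.07, 0.0] [-1.8, -7.9, 1.1]
0.2 [11.16, -2.59, 0.0] [-2.3, -9.9, 1.2]
0.24 [13.4, -3.1, 0.0] [-2.8, -11.9, 1.1]
0.28 [15.63, -3.62, 0.0] [-3.2, -13.9, 1.1]
0.32 [17.86, -4.14, 0.0] [-3.7, -15.9, 0.9]
0.36 [20.09, -4.66, 0.0] [-4.1, -17.9, 0.6]
0.4 [22.33, -5.17, 0.0] [-4.6, -19.8, 0.3]
0.44 [24.56, -5.69, 0.0] [-5.0, -21.8, -0.1]
0.46 [25.68, -5.95, 0.0] [-5.3, -22.7, -0.4]
M.ex -1.1443505895609787 F.ey -6.918854772904452 pivot moment if M at TCP -0.7301167260619219 eff [ -4.08 -61.38   6.12 -15.81  -0.58  -0.35  -0.16]
```

View pics/jz_11.png

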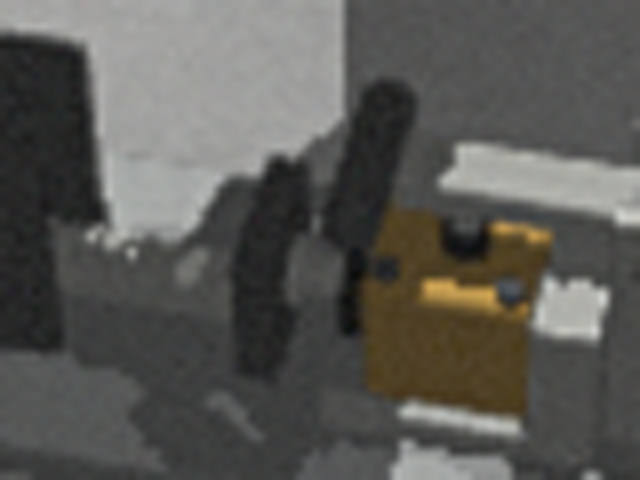

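step_arm(rows=[[[2.2,-0.5,0],[-0.5,-2,0.4],1],[[4.5,-1,0],[-0.9,-3.9,0.7],1],[[6.7,-1.6,0],[-1.4,-5.9,0.9],1],[[8.9,-2.1,0],[-1.8,-7.9,1.1],1],[[11.2,-2.6,0],[-2.3,-9.9,1.2],1],[[11.2,-2.6,0],[-2.3,-9.9,1.2],1],[[11.2,-2.6,0],[-2.3,-9.9,1.2],1]])

```text
t: 12.0
ee_pos: [0.5572, -0.1302, 0.1311]
orientation: [0.782, 0.622, -0.029, 0.021]
wrist_force: [1.9, 1.7, -10.4]
width: 0.027
```

```bash
python3 look.py 12; python3 arc.py .03 .06 .09 .12 .15 .18 .21; python3 jz.py 12 >/dev/null
```

```text
t 12.1 clamp mm -0.6 0.8 131.1 F [  1.6   0.2 -10.4] w 0.027218424215631556 ty [ 0.974 -0.225 -0.003] tz [-0.019 -0.069 -0.997]
TCP ang 0.015856496367344017 r 0.05112103373426674 F [  1.63078555   0.23302114 -10.44649447]
tool lean 0.07137794068679476
0.03 [1.67, -0.39, 0.0] [-0.3, -1.5, 0.0]
0.06 [3.35, -0.78, 0.0] [-0.7, -3.0, -0.0]
0.09 [5.02, -1.16, 0.0] [-1.0, -4.5, -0.1]
0.12 [6.7, -1.55, 0.0] [-1.4, -6.0, -0.3]
0.15 [8.37, -1.94, 0.0] [-1.7, -7.5, -0.5]
0.18 [10.05, -2.33, 0.0] [-2.1, -8.9, -0.7]
0.21 [11.72, -2.72, 0.0] [-2.4, -10.4, -1.0]
M.ex 0.4034248823996579 F.ey 0.5951358738522936 pivot moment if M at TCP 0.3645371673112902 eff [  1.32 -68.62   7.47 -17.     0.42   0.66  -0.07]
```

View pics/jz_12.png

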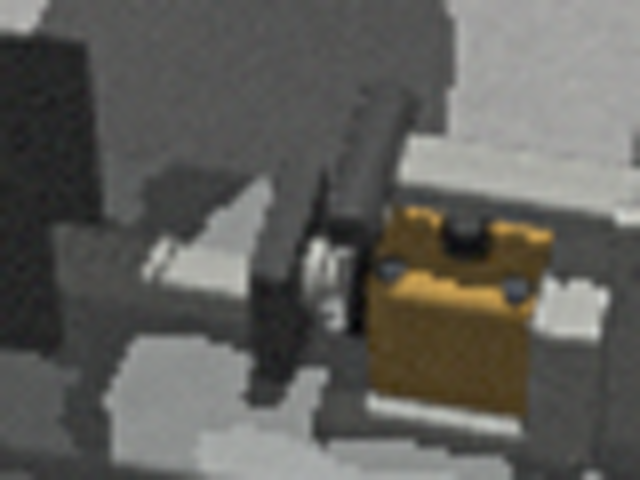

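step_arm(rows=[[[1.7,-0.4,0],[-0.3,-1.5,0],1],[[3.4,-0.8,0],[-0.7,-3,0],1],[[5,-1.2,0],[-1,-4.5,-0.1],1],[[5,-1.2,0],[-1,-4.5,-0.1],1],[[5,-1.2,0],[-1,-4.5,-0.1],1]])

```text
t: 12.6
ee_pos: [0.5563, -0.1341, 0.1309]
orientation: [0.782, 0.623, 0.006, -0.007]
wrist_force: [2.2, 3.8, -8.5]
width: 0.027
```

```bash
python3 look.py 13; python3 arc.py .01 .02 .03 .04 .05 .06 .09; python3 jz.py 13 >/dev/null
```

```text
t 12.7 clamp mm -0.6 -3.3 130.9 F [ 2.4  3.1 -8.9] w 0.027355758309845234 ty [ 0.975 -0.224 -0.002] tz [ 0.002  0.018 -1.   ]
TCP ang -0.06479721039198497 r 0.05103292525053168 F [ 2.41617903  3.0560998  -8.94852256]
tool lean -0.01807566091945445
0.01 [0.56, -0.13, 0.0] [-0.1, -0.5, -0.0]
0.02 [1.12, -0.26, 0.0] [-0.2, -1.0, -0.1]
0.03 [1.67, -0.39, 0.0] [-0.3, -1.5, -0.1]
0.04 [2.23, -0.52, 0.0] [-0.5, -2.0, -0.2]
0.05 [2.79, -0.65, 0.0] [-0.6, -2.5, -0.2]
0.06 [3.35, -0.78, 0.0] [-0.7, -3.0, -0.3]
0.09 [5.02, -1.16, 0.0] [-1.0, -4.4, -0.5]
M.ex 0.6768786643616852 F.ey 3.522638450406449 pivot moment if M at TCP 0.527055579809397 eff [  2.7  -68.8    6.95 -17.09   0.51   0.51  -0.08]
```

View pics/jz_13.png

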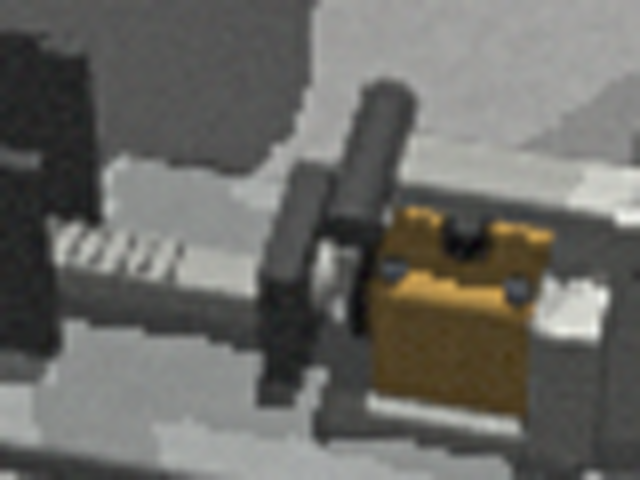

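View pics/scene_13.png

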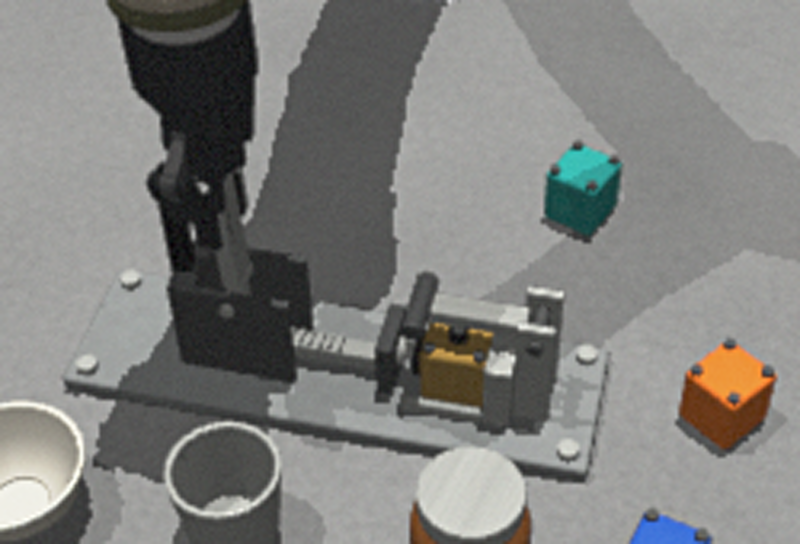

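View pics/top_13.png

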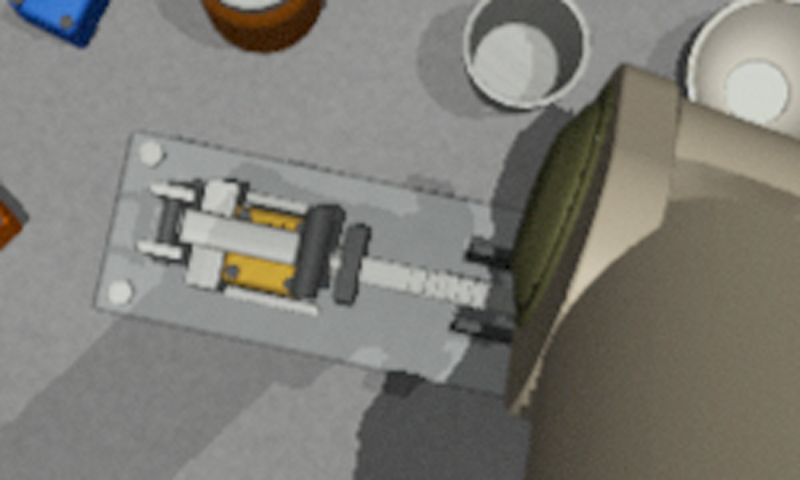

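```bash
python3 - <<'E'
import cv2,pickle
from h import *
for n,(x,y,w,h) in dict(top=(240,185,70,42),scene=(250,210,70,45)).items():
    v=[]
    for tag in ("0","_13"):
        a=pickle.load(open(f"{n}{tag}.pkl","rb"))["image"][:,:,::-1][y:y+h,x:x+w]
        a=cv2.convertScaleAbs(cv2.resize(a,None,fx=7 if h>42 else 7,fy=7,interpolation=cv2.INTER_CUBIC),alpha=1.4)
        v.append(a)
    cv2.imwrite(f"pics/cmp_{n}.png",np.vstack(v))
t=load("top0.pkl");s=load("scene0.pkl");p=np.load("p.npy")
for y in (84,98,105,112,129,175):
    print(y,"top",((t.proj(T(p,[[0,y,40],[0,y,56]]))+[-1.03,-.72]*0-[240,185])*7).round().tolist() if 0 else ((t.proj(T(p,[[0,y,56],[0,y,62]]))-[240,185]+[1,.7])*7).round().tolist(),"scene",((s.proj(T(p,[[0,y,40],[0,y,56]]))-[250,210]+[1.1,1.1])*7).round().tolist())
E
```

```text
84 top [[430.0, 211.0], [430.0, 210.0]] scene [[88.0, 192.0], [86.0, 158.0]]
98 top [[376.0, 200.0], [376.0, 199.0]] scene [[131.0, 199.0], [130.0, 166.0]]
105 top [[350.0, 194.0], [350.0, 193.0]] scene [[153.0, 203.0], [151.0, 169.0]]
112 top [[323.0, 189.0], [323.0, 187.0]] scene [[175.0, 207.0], [174.0, 173.0]]
129 top [[259.0, 175.0], [258.0, 174.0]] scene [[228.0, 215.0], [227.0, 182.0]]
175 top [[85.0, 139.0], [83.0, 137.0]] scene [[373.0, 239.0], [374.0, 206.0]]
```

View pics/cmp_top.png

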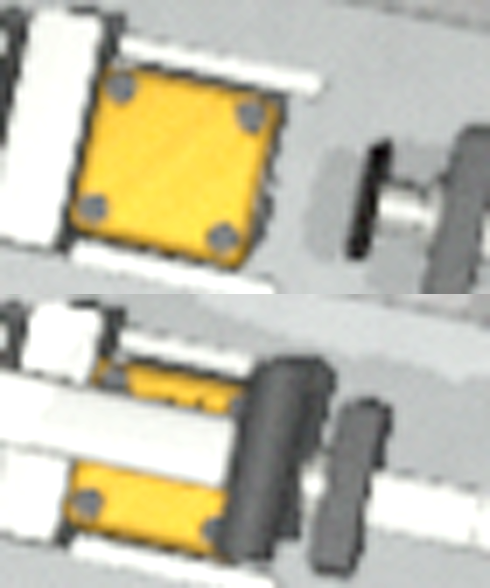

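View pics/cmp_scene.png

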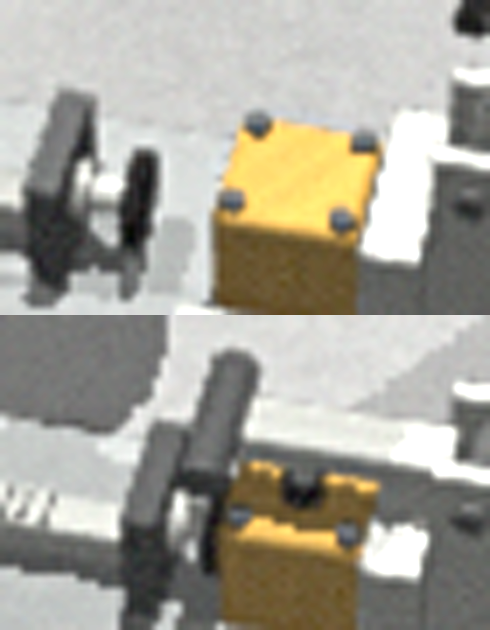

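```bash
python3 - <<'E'
import cv2,pickle
from h import *
o=dict(top0=(285,190,32,42),top_13=(275,190,32,42),scene0=(250,215,32,42),scene_13=(262,215,32,42))
v=[]
for n,(x,y,w,h) in o.items():
    a=pickle.load(open(f"{n}.pkl","rb"))["image"][:,:,::-1][y:y+h,x:x+w]
    a=cv2.convertScaleAbs(cv2.resize(a,None,fx=12,fy=12,interpolation=cv2.INTER_CUBIC),alpha=1.6)
    for k in range(0,w,10): cv2.line(a,(k*12,0),(k*12,6),(0,0,255),1)
    v.append(a)
cv2.imwrite("pics/jaw4a.png",np.hstack(v[:2]));cv2.imwrite("pics/jaw4b.png",np.hstack(v[2:]))
E
```

```text
(no output)
```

View pics/jaw4a.png

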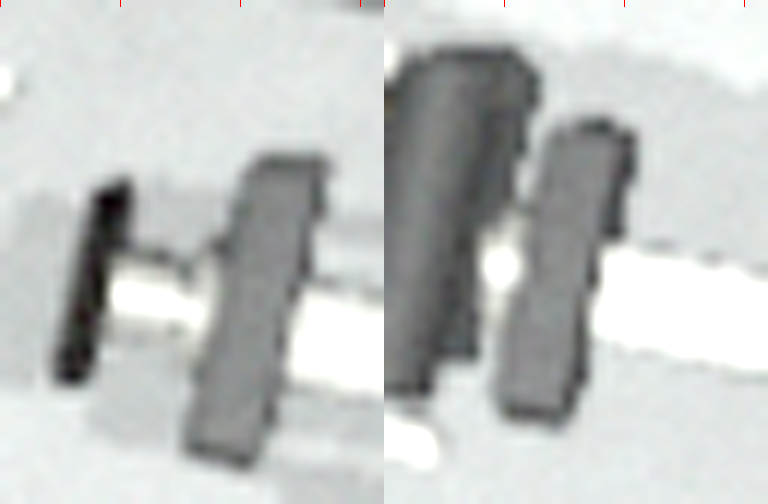

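View pics/jaw4b.png

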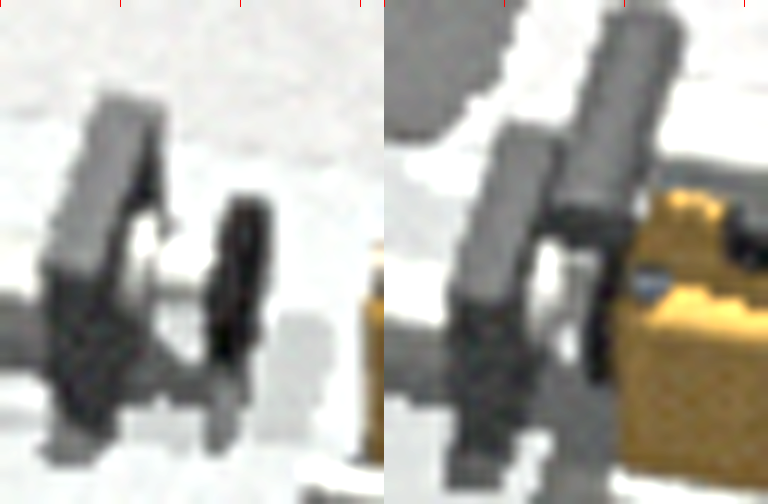

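```bash
python3 - <<'E'
from h import *
t=load("top0.pkl");s=load("scene0.pkl");p=np.load("p.npy")
c_,s_=np.cos(p[2]),np.sin(p[2])
def loc(c,u,v,z):
    d=c.ray(u,v,z)-[p[0],p[1],0]; return ((c_*d[0]+s_*d[1])*1e3).round(1),((-s_*d[0]+c_*d[1])*1e3).round(1)
print("anvil front",loc(t,251.5,203.5,.068))
for z in(.024,.04,.056): print("pad front0",z,loc(t,291.25,213.9,z))
for z in(.06,.066,.07,.076): print("jaw front 0,13",z,loc(t,303,215.6,z),loc(t,286.7,212.5,z), "scene near/far 0",loc(s,258.75,215+275/12,z),loc(s,263.3,215+105/12,z),"13",loc(s,272.9,215+303/12,z),loc(s,276.7,215+135/12,z))
E
```

```text
anvil front (np.float64(0.5), np.float64(173.3))
pad front0 0.024 (np.float64(-0.5), np.float64(100.8))
pad front0 0.04 (np.float64(-1.5), np.float64(100.6))
pad front0 0.056 (np.float64(-2.4), np.float64(100.3))
jaw front 0,13 0.06 (np.float64(-1.2), np.float64(79.0)) (np.float64(-1.8), np.float64(108.7)) scene near/far 0 (np.float64(22.0), np.float64(84.7)) (np.float64(-19.6), np.float64(83.9)) 13 (np.float64(21.9), np.float64(115.7)) (np.float64(-18.6), np.float64(114.4))
jaw front 0,13 0.066 (np.float64(-1.6), np.float64(79.1)) (np.float64(-2.2), np.float64(108.6)) scene near/far 0 (np.float64(26.9), np.float64(86.3)) (np.float64(-14.4), np.float64(85.5)) 13 (np.float64(26.8), np.float64(117.1)) (np.float64(-13.4), np.float64(115.7))
jaw front 0,13 0.07 (np.float64(-1.8), np.float64(79.1)) (np.float64(-2.4), np.float64(108.5)) scene near/far 0 (np.float64(30.2), np.float64(87.4)) (np.float64(-10.9), np.float64(86.6)) 13 (np.float64(30.1), np.float64(118.0)) (np.float64(-9.9), np.float64(116.7))
jaw front 0,13 0.076 (np.float64(-2.2), np.float64(79.1)) (np.float64(-2.8), np.float64(108.3)) scene near/far 0 (np.float64(35.1), np.float64(89.1)) (np.float64(-5.6), np.float64(88.3)) 13 (np.float64(35.0), np.float64(119.4)) (np.float64(-4.7), np.float64(118.0))
```

```bash
python3 - <<'E'
import cv2,pickle
from h import *
v=[]
for n in("0","_13"):
    a=pickle.load(open(f"scene{n}.pkl","rb"))["image"][:,:,::-1][220:262,275:325]
    v.append(cv2.convertScaleAbs(cv2.resize(a,None,fx=8,fy=12,interpolation=cv2.INTER_CUBIC)[:, :400],alpha=1.2))
cv2.imwrite("pics/anv.png",np.hstack(v))
s=load("scene0.pkl");p=np.load("p.npy");c_,s_=np.cos(p[2]),np.sin(p[2])
def loc(c,u,v,z):
    d=c.ray(u,v,z)-[p[0],p[1],0]; return ((c_*d[0]+s_*d[1])*1e3).round(1),((-s_*d[0]+c_*d[1])*1e3).round(1)
print(loc(s,265+240/6.5,190+365/6.5,.068),loc(s,265+270/6.5,190+235/6.5,.068))
E
```

```text
(np.float64(31.3), np.float64(180.0)) (np.float64(-25.5), np.float64(179.0))
```

View pics/anv.png

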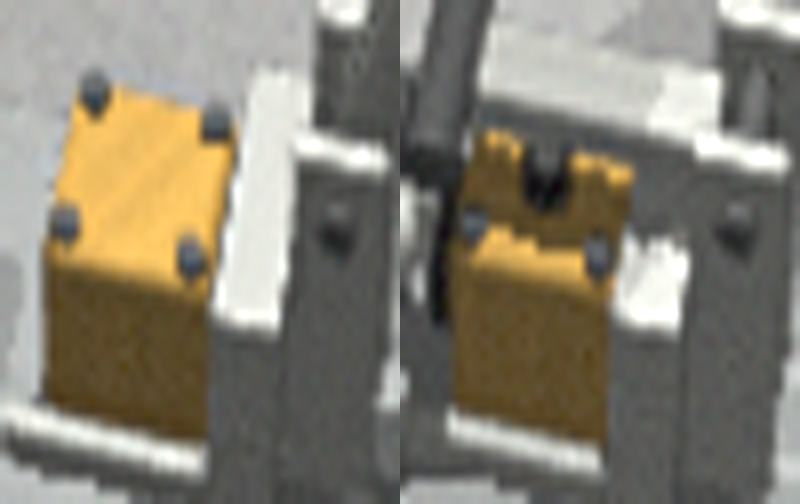

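step_arm(rows=[[[1.7,-0.4,0],[-0.3,-1.5,-0.1],1],[[3.4,-0.8,0],[-0.7,-3,-0.3],1],[[4.5,-1,0],[-0.9,-4,-0.4],1],[[4.5,-1,0],[-0.9,-4,-0.4],1],[[4.5,-1,0],[-0.9,-4,-0.4],1]])

```text
t: 13.2
ee_pos: [0.5555, -0.1373, 0.1305]
orientation: [0.781, 0.622, 0.038, -0.032]
wrist_force: [2.5, 6.7, -8.5]
width: 0.027
```

```bash
python3 look.py 14; python3 arc.py .01 .02 .03 .04 .05 .06; python3 - <<'E'
import cv2,pickle
from h import *
o=dict(top_13=(275,190,32,42),top_14=(275,190,32,42),scene_13=(262,215,32,42),scene_14=(262,215,32,42))
v=[]
for n,(x,y,w,h) in o.items():
    a=pickle.load(open(f"{n}.pkl","rb"))["image"][:,:,::-1][y:y+h,x:x+w]
    v.append(cv2.convertScaleAbs(cv2.resize(a,None,fx=12,fy=12,interpolation=cv2.INTER_CUBIC),alpha=1.6))
cv2.imwrite("pics/jaw5a.png",np.hstack(v[:2]));cv2.imwrite("pics/jaw5b.png",np.hstack(v[2:]))
E
```

```text
t 13.3 clamp mm -0.6 -6.6 130.5 F [ 3.1  5.8 -8.6] w 0.026890111093487816 ty [ 0.975 -0.223 -0.003] tz [ 0.019  0.097 -0.995]
TCP ang -0.1295313221067685 r 0.050934373840492556 F [ 3.07346773  5.78787287 -8.57829164]
tool lean -0.09865718747770687
0.01 [0.56, -0.13, 0.0] [-0.1, -0.5, -0.1]
0.02 [1.12, -0.26, 0.0] [-0.2, -1.0, -0.1]
0.03 [1.67, -0.39, 0.0] [-0.3, -1.5, -0.2]
0.04 [2.23, -0.52, 0.0] [-0.5, -2.0, -0.3]
0.05 [2.79, -0.65, 0.0] [-0.6, -2.5, -0.4]
0.06 [3.35, -0.78, 0.0] [-0.7, -2.9, -0.5]
M.ex 0.619478958333791 F.ey 6.332274155298373 pivot moment if M at TCP 0.3560885015051053 eff [ 3.550e+00 -6.874e+01  6.110e+00 -1.710e+01  5.200e-01  4.900e-01
 -3.000e-02]
```

View pics/jaw5a.png

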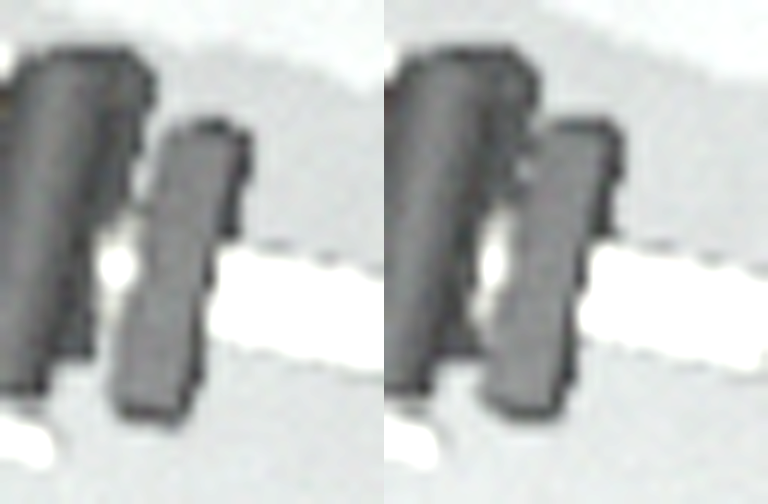

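View pics/jaw5b.png

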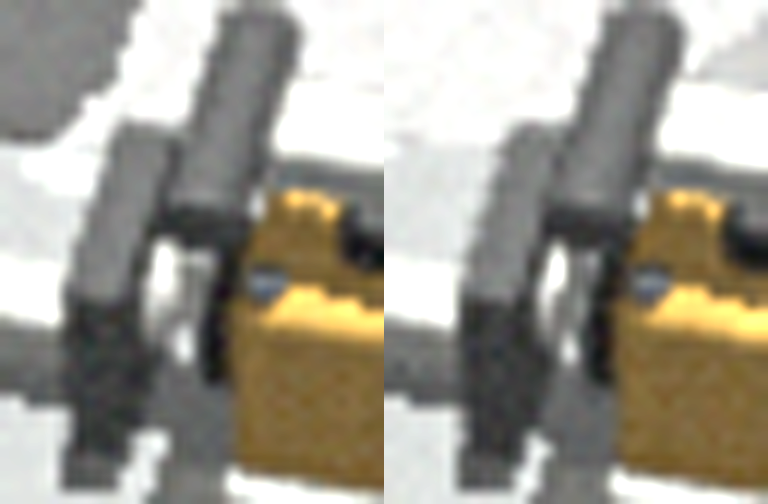

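step_arm(rows=[[[1.1,-0.3,0],[-0.2,-1,-0.1],1],[[2.2,-0.5,0],[-0.5,-2,-0.3],1],[[2.2,-0.5,0],[-0.5,-2,-0.3],1],[[2.2,-0.5,0],[-0.5,-2,-0.3],1]])

```text
t: 13.7
ee_pos: [0.5551, -0.1391, 0.1302]
orientation: [0.78, 0.622, 0.053, -0.045]
wrist_force: [2.2, 5.0, -8.1]
width: 0.0272
```

```bash
python3 look.py 15; python3 arc.py .02; python3 - <<'E'
import cv2,pickle
from h import *
o=dict(top_13=(275,190,32,42),top_15=(275,190,32,42),scene_13=(262,215,32,42),scene_15=(262,215,32,42))
v=[]
for n,(x,y,w,h) in o.items():
    a=pickle.load(open(f"{n}.pkl","rb"))["image"][:,:,::-1][y:y+h,x:x+w]
    v.append(cv2.convertScaleAbs(cv2.resize(a,None,fx=12,fy=12,interpolation=cv2.INTER_CUBIC),alpha=1.6))
cv2.imwrite("pics/jaw6a.png",np.hstack(v[:2]));cv2.imwrite("pics/jaw6b.png",np.hstack(v[2:]))
# track jaw plate by template (top), gray, subpixel
def g(n): return cv2.cvtColor(pickle.load(open(n+".pkl","rb"))["image"],cv2.COLOR_RGB2GRAY)
def track(c,ref,roi,tags,k=8):
    x,y,w,h=roi; T0=cv2.resize(g(ref)[y:y+h,x:x+w],None,fx=k,fy=k,interpolation=cv2.INTER_CUBIC)
    for tg in tags:
        X,Y=x-24 if c=="top" else x-6,y-8; I=cv2.resize(g(f"{c}_{tg}")[Y:Y+h+16,X:X+w+44],None,fx=k,fy=k,interpolation=cv2.INTER_CUBIC)
        m=cv2.matchTemplate(I,T0,cv2.TM_CCOEFF_NORMED);_,v,_,l=cv2.minMaxLoc(m);print(c,tg,round(v,2),X+l[0]/k-x,Y+l[1]/k-y)
track("top","top0",(299,202,14,28),["13","14","15"])
track("scene","scene0",(252,221,13,16),["13","14","15"])
E
```

```text
t 13.8 clamp mm -0.6 -8.4 130.2 F [ 2.1  4.6 -7.9] w 0.026691301876856397 ty [ 0.975 -0.223 -0.003] tz [ 0.028  0.136 -0.99 ]
TCP ang -0.16681286045968483 r 0.05087453927226614 F [ 2.05705512  4.57860879 -7.9308468 ]
tool lean -0.13934755523200137
0.02 [1.12, -0.26, 0.0] [-0.2, -1.0, -0.2]
M.ex 0.43047737016093246 F.ey 4.924780963537141 pivot moment if M at TCP 0.25040288123919335 eff [ 3.420e+00 -6.911e+01  5.170e+00 -1.706e+01  3.200e-01  6.500e-01
 -1.000e-02]
top 13 0.69 -16.0 -3.375
top 14 0.6 -17.0 -3.625
top 15 0.56 -17.75 -3.625
scene 13 0.76 22.875 -8.0
scene 14 0.76 22.875 -8.0
scene 15 0.72 14.75 2.875
```

View pics/jaw6a.png

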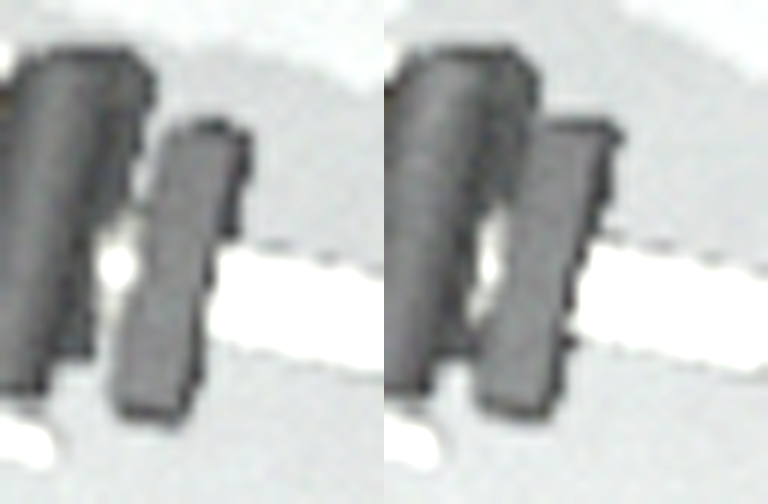

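View pics/jaw6b.png

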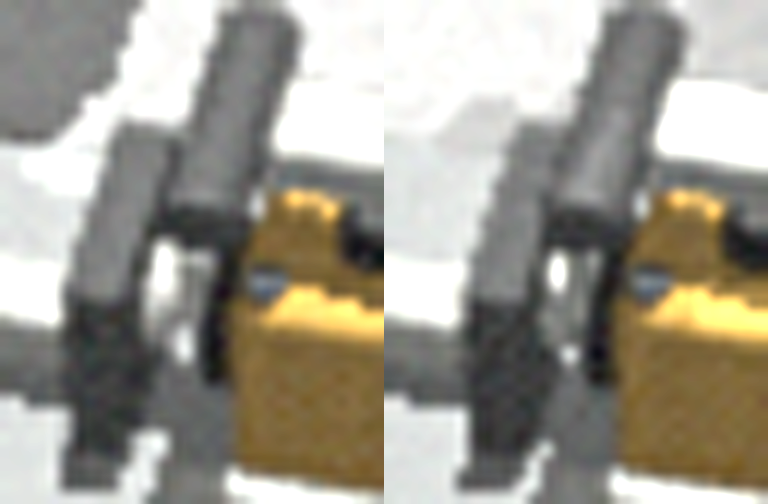

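step_arm(rows=[[[0.8,-0.2,0],[-0.2,-0.8,-0.1],1],[[1.7,-0.4,0],[-0.3,-1.5,-0.2],1],[[1.7,-0.4,0],[-0.3,-1.5,-0.2],1],[[1.7,-0.4,0],[-0.3,-1.5,-0.2],1],[[1.7,-0.4,0],[-0.3,-1.5,-0.2],1]])

```text
t: 14.3
ee_pos: [0.5548, -0.1405, 0.1299]
orientation: [0.779, 0.621, 0.066, -0.055]
wrist_force: [1.9, 5.7, -8.7]
width: 0.027
```

```bash
python3 look.py 16; python3 arc.py .02; python3 - <<'E'
import cv2,pickle
from h import *
v=[]
for n,(x,y,w,h) in [("top0",(285,190,32,42)),("top_16",(275,190,32,42))]+[("scene0",(250,215,32,42)),("scene_16",(262,215,32,42))]:
    a=pickle.load(open(f"{n}.pkl","rb"))["image"][:,:,::-1][y:y+h,x:x+w]
    v.append(cv2.convertScaleAbs(cv2.resize(a,None,fx=12,fy=12,interpolation=cv2.INTER_CUBIC),alpha=1.6))
cv2.imwrite("pics/jaw7a.png",np.hstack(v[:2]));cv2.imwrite("pics/jaw7b.png",np.hstack(v[2:]))
E
```

```text
t 14.4 clamp mm -0.6 -9.9 129.9 F [ 2.3  5.1 -8.4] w 0.027289106471804433 ty [ 0.975 -0.223 -0.003] tz [ 0.035  0.167 -0.985]
TCP ang -0.19517950615949042 r 0.050868948312018616 F [ 2.29463656  5.13588383 -8.36621349]
tool lean -0.17135042181978427
0.02 [1.12, -0.26, 0.0] [-0.2, -1.0, -0.2]
M.ex 0.1867854990542956 F.ey 5.521302757777823 pivot moment if M at TCP -0.006206385832350234 eff [ 3.510e+00 -6.985e+01  4.620e+00 -1.720e+01  2.000e-01  7.500e-01
 -2.000e-02]
```

View pics/jaw7a.png

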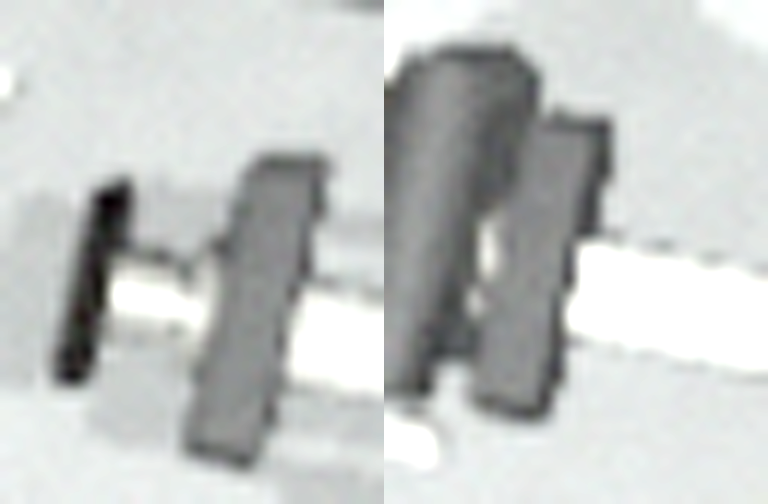

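View pics/jaw7b.png

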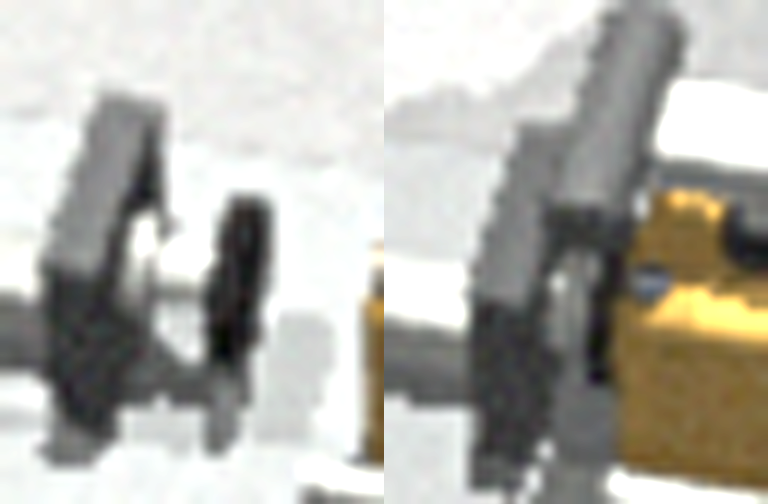

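View pics/scene_16.png

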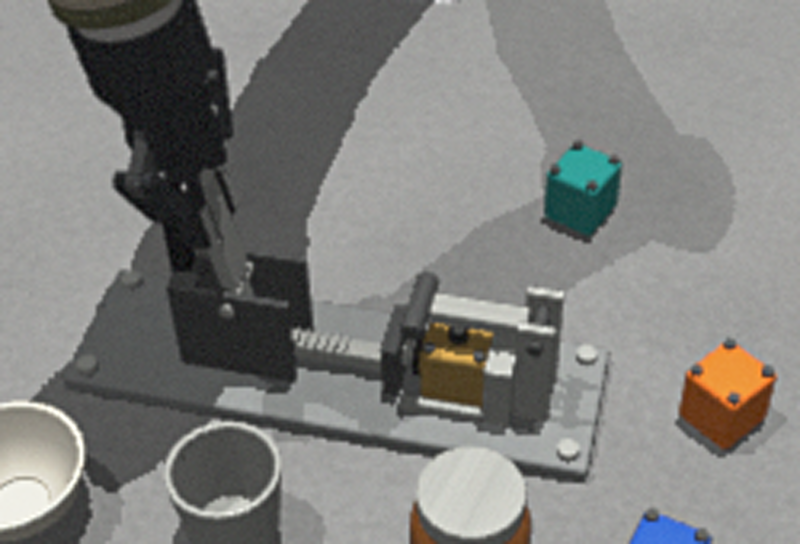

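step_arm(rows=[[[0,0,0],[0,0,0],1],[[0,0,0],[0,0,0],1],[[0,0,0],[0,0,0],1],[[0,0,0],[0,0,0],1],[[0,0,0],[0,0,0],1],[[0,0,0],[0,0,0],1],[[0,0,0],[0,0,0],1],[[0,0,0],[0,0,0],1],[[0,0,0],[0,0,0],1],[[0,0,0],[0,0,0],1]])

```text
t: 15.4
ee_pos: [0.5547, -0.1405, 0.1299]
orientation: [0.779, 0.621, 0.066, -0.055]
wrist_force: [2.4, 5.1, -7.8]
width: 0.0273
```

```bash
python3 look.py 17; python3 arc.py .02; python3 - <<'E'
import cv2,pickle
from h import *
v=[]
for n,(x,y,w,h) in [("top_16",(275,190,32,42)),("top_17",(275,190,32,42))]+[("scene_16",(262,215,32,42)),("scene_17",(262,215,32,42))]:
    a=pickle.load(open(f"{n}.pkl","rb"))["image"][:,:,::-1][y:y+h,x:x+w]
    v.append(cv2.convertScaleAbs(cv2.resize(a,None,fx=6,fy=6,interpolation=cv2.INTER_CUBIC),alpha=1.6))
cv2.imwrite("pics/jaw8.png",np.hstack(v))
a=pickle.load(open("scene_17.pkl","rb"))["image"];cv2.imwrite("pics/full17.png",a[:,:,::-1])
E
```

```text
t 15.5 clamp mm -0.6 -9.9 129.9 F [ 2.   5.2 -7.9] w 0.026882222328812433 ty [ 0.975 -0.223 -0.003] tz [ 0.035  0.168 -0.985]
TCP ang -0.19654771584857217 r 0.050832633920414184 F [ 1.97581891  5.17114425 -7.87804957]
tool lean -0.17267398018430105
0.02 [1.12, -0.26, 0.0] [-0.2, -1.0, -0.2]
M.ex 0.1315627937026 F.ey 5.483683941389014 pivot moment if M at TCP -0.06361631970480526 eff [ 3.32e+00 -6.94e+01  4.44e+00 -1.71e+01  1.20e-01  7.40e-01 -4.00e-02]
```

View pics/jaw8.png

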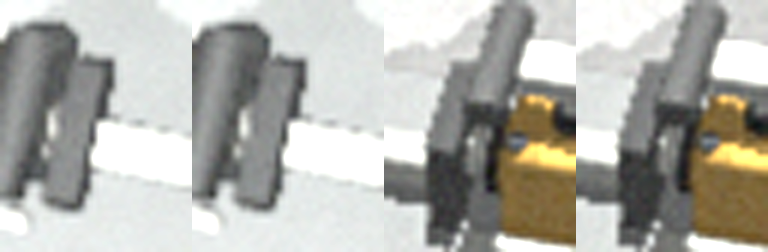

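View pics/full17.png

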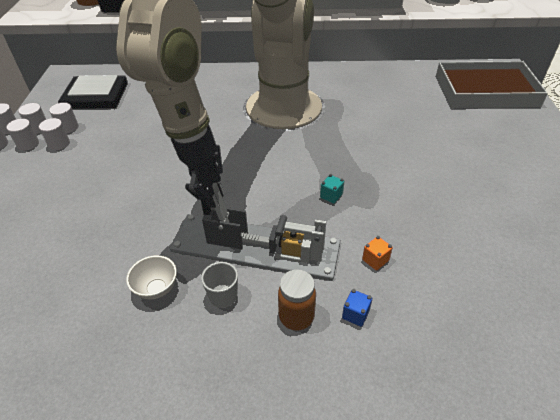

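Nothing moved during the 1 s hold: the jaw and pad stayed put, the hold-down is on the block, and the jar, bowl and cup are where they started. I'm handing it in.

```bash
python3 -c "
from bench import manip
print(manip.job_done())"
```

```text
the job is handed in; nothing more can be done
None
```

I swung the hold-down over centre and it fell with its foot on the brass block. I then pinched the trigger and pumped it three times, finishing with the trigger still squeezed at about 0.42 of 0.48 rad. The job was handed in at about 15.5 s.

**Checks that agreed:**
- **Block:** it slid about 1.5–2 mm as the pad pushed it towards the anvil, then stopped. I took it as resting against the anvil; I did not see that contact directly.
- **Pad:** both cameras put the jaw at about 51.6 mm, so the pad is pressed in about 6.6–7 mm. That is close to half way and well short of the 14 mm end. The reading is good to about 1 mm.
- **Holding still:** the jaw and arm did not move during a 1 s hold before hand-in.
- **Bystanders:** the jar, bowl and cup looked untouched in the last picture.

**Check that disagreed:** the moment at the wrist fell during the last stroke, although the trigger load should have risen. Earlier in that stroke it also suggested about 2 mm more pad travel than the cameras did. The pictures showed the jaw following the trigger without slipping, so I went by the cameras.

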